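# Heft the tins, pack the tray heaviest first, slide it into its bay

### The arm

A 7-joint arm with a two-finger parallel gripper is mounted at the origin on a cart in front of the work surface, level with it; the furniture and walls round the work are solid. World frame = base frame: x ahead of the robot, y to its left, z up, the work surface at z = 0. Lengths are in m, angles in rad, forces in N, time in s.
With the tool pointing down it reaches from about 0.35 to 0.9 m from the base axis. Payload 8.1 kg.
Tool frame: the origin (TCP) lies at the very end of the fingers, on their centre line; the grasp point (between the pads) lies 19 mm behind it; z points along the fingers, y is the line along which they close (so a half turn about z gives the same grasp; the last joint's range is limited). The gripper opens to 92 mm and grips with 3 to 60 N. Pads are 19 mm wide; open, the fingers measure 130 mm over their backs; the gripper's body (75 mm by 190 mm) begins 47 mm behind the grasp point.
Start: joints at [1.002, 0.434, 0.025, 1.573, -0.012, 1.134, -0.075], TCP at [0.281, -0.558, 0.227] pointing down, gripper open.
Joint ranges: [-2.62, 2.62], [-0.44, 2.09], [-1.27, 1.32], [0.08, 2.57], [-1.32, 4.46], [0.12, 2], [-2.74, 2.74]. Speed limits (rad/s): [2.22, 2.22, 3.01, 3.01, 3.14, 3.14, 3.14].

### API

Orientations are given as a rotation vector (axis times angle).
In Python, from cell import readout, cams, job gives the robot as it stands.
- The arm moves only by the tool drive_tool, never from a script. Its argument "commands" is a list of rows, each a list of 3 entries, a list of its own where there are three numbers: the turn, a rotation vector about the tool's x, y, z in rad, then the shift along the tool's x, y, z in cm, then the gripper's target within -1 to 1 (fully open at 1, half-way at 0, shut at -1). A call has 1 to 20 rows; each row is the pose to reach, as a shift and turn from the pose commanded when the call began, along the tool's axes at that moment; what a row does not reach only later rows make up. A row lasts 1/12 s, in which the tool goes at most 41.7 mm and 7.16 degrees, less where a joint would pass 70% of its speed; a pose out of reach is approached as far as the arm can. A call with a gripper value outside its range is refused whole. The fingers move at their own pace and stop on an object; "newtons" is the grip in N (left out, the last holds). Time passes only in rows, so rows that repeat a pose let the fingers close. It gives the time, the measured TCP pose, the force, the opening and the grip force at its end, in the units of the state.
- readout.observe(): the state, without advancing time (a new reading comes with each control period).
- cams.get_image(name): name is "scene" or "side" or "wrist"; returns the picture (480x640x3 uint8, blue, green, red); there is no depth.
- cams.camera_info(name): a dict with "camera_matrix" (3x3 intrinsics, pixels), "R" (3x3) and "t" (3): a world point X has camera coordinates R X + t. Camera axes: x right, y down, z forward; pixel columns grow to the right and rows downward; lengths in m; the calibration is good to about 2 mm. A picture is of the moment at which its call begins: read the wrist's pose just before it. camera_info takes no time and is no camera call; for the wrist camera it gives the pose at the moment of the call.
- job.sign_off(): hands the job in; it is judged then, once.
The state is a dict: "clock": time; "joints": joint angles; "dq": joint speeds; "joint_efforts": joint torques, N m; "position": TCP position; "ee_rot": TCP orientation; "force": force on the tool from outside, world axes, zero at the start; "ft_torque": the same for the moment, N m; "width": opening from 0.0 (shut) to 1.0 (fully open); "gripper_force": force on a finger pad.
Only numpy, scipy, OpenCV 4.12 (cv2) and the standard library are available. Lean on these libraries where they do the work, as an engineer would, in place of code of your own. Each camera call takes 0.05 s, during which the arm holds its last target. There are 200 camera calls.

### The job

Three or four closed tins that look alike but differ in weight stand on the worktop: heft each one, then pack them all upright in the tray, the heaviest first, in the back pocket (the one away from the fin), the next heaviest after it in the front pocket, and the lightest one or two squarely on top of those, two high at most (tins that weigh the same may change places). Then slide the loaded tray along the worktop into the grey bay until it is fully home against the back wall, the tins still stacked. Leave the other things on the worktop where they are.

Things in the scene. Friction and masses are not known exactly. Their poses are not given: they have to be found in the camera images.
- tin_a: closed round tin, white with a patch of orange paper on its flat lid, 52 mm across and 26 mm high; origin at the centre of its underside, z up. All tins look the same; their contents make them weigh anywhere from 85 to 540 g. The lightest ones weigh the same within 6 g, all others differ by at least 170 g. Some stand on the 3 mm black mat. Not every tin is present in every start
- tin_b: closed round tin, white with a patch of orange paper on its flat lid, 52 mm across and 26 mm high; origin at the centre of its underside, z up. All tins look the same; their contents make them weigh anywhere from 85 to 540 g. The lightest ones weigh the same within 6 g, all others differ by at least 170 g. Some stand on the 3 mm black mat. Not every tin is present in every start
- tin_c: closed round tin, white with a patch of orange paper on its flat lid, 52 mm across and 26 mm high; origin at the centre of its underside, z up. All tins look the same; their contents make them weigh anywhere from 85 to 540 g. The lightest ones weigh the same within 6 g, all others differ by at least 170 g. Some stand on the 3 mm black mat. Not every tin is present in every start
- tin_d: closed round tin, white with a patch of orange paper on its flat lid, 52 mm across and 26 mm high; origin at the centre of its underside, z up. All tins look the same; their contents make them weigh anywhere from 85 to 540 g. The lightest ones weigh the same within 6 g, all others differ by at least 170 g. Some stand on the 3 mm black mat. Not every tin is present in every start
- tray: loose aluminium tray, 0.35 kg, 190 mm long (x), 124 mm wide (y), floor 4 mm thick, flat on the worktop; origin at the centre of its underside, z up. Two square pockets lie on its centre line at x = +58 and -8 mm; an upright black fin stands at x = -78 mm. Its +x end goes into the bay first
- pocket_back (a point): centre of the pocket farther from the fin, on the tray's floor (4 mm above its underside); the pocket is 62 mm square inside, ringed by rails 4 mm wide that rise 5 mm above the floor; axes as the tray's
- pocket_front (a point): the same for the pocket next to the fin
- tray_fin (a point): point inside the fin, 50 mm above the tray's underside: the place to hold the tray. The fin is 28 mm long in the tray's x, 10 mm thick in its y, and its top is 70 mm above the worktop; axes as the tray's
- bay: fixed grey sheet-metal bay on the worktop, open at its own -x side; origin at the centre of its footprint at worktop height, x pointing inwards. Inside 130 mm deep (back wall at x = +65 mm), 132 mm wide, 82 mm high, no floor (the tray slides on the worktop); top of the roof at 85 mm. With the tray home its origin is at x = -30 mm and its fin outside, at x = -108 mm
- bay_mouth (a point): centre of the bay's mouth at worktop height, under the roof's front edge (x = -65 mm of the bay), x pointing inwards. Two flared guides, 30 mm high, reach 26 mm out in front of it and widen to 158 mm
- lamp_elbow (a point): elbow of the black magnifier lamp, 48 mm across. A strut rises to it from the clamp at the right-hand front corner of the worktop (about 140 mm to its right, 70 mm up), and the upper arm climbs steeply from it to the left over the work, about 300 mm higher 200 mm on. Keep the arm clear: come from the right drawn in towards the base
- relay_carton: closed cardboard carton, 70 x 110 x 32 mm, a bystander
- tape_roll: wide roll of tan tape lying flat, 104 mm across, 25 mm high, a bystander
- needle_pliers: red-handled pliers lying flat, 158 x 60 x 13 mm, a bystander

How it is judged:
On the way, in this order (a step that is already met when the one before it is completed fails the run):
1. a tin that is not one of the lightest stands in the back pocket (((horizontal distance between tin_a and pocket_back below 0.018 m and z of tin_a in the frame of tray below 0.017 m and contact force between tin_a and tray above 2.2 N) or (horizontal distance between tin_b and pocket_back below 0.018 m and z of tin_b in the frame of tray below 0.017 m and contact force between tin_b and tray above 2.2 N) or (horizontal distance between tin_c and pocket_back below 0.018 m and z of tin_c in the frame of tray below 0.017 m and contact force between tin_c and tray above 2.2 N) or (horizontal distance between tin_d and pocket_back below 0.018 m and z of tin_d in the frame of tray below 0.017 m and contact force between tin_d and tray above 2.2 N))), for 0.3 s.
2. after it, a tin stands in the front pocket (((horizontal distance between tin_a and pocket_front below 0.018 m and z of tin_a in the frame of tray below 0.017 m) or (horizontal distance between tin_b and pocket_front below 0.018 m and z of tin_b in the frame of tray below 0.017 m) or (horizontal distance between tin_c and pocket_front below 0.018 m and z of tin_c in the frame of tray below 0.017 m) or (horizontal distance between tin_d and pocket_front below 0.018 m and z of tin_d in the frame of tray below 0.017 m))), for 0.3 s.
3. the tray is fully home in the bay (x of tray_fin in the frame of bay above -0.116 m and angle between the x axis of tray and the x axis of bay, either way round below 0.09 rad and angle between tray's own z axis and vertical below 0.06 rad and y of tray in the frame of bay between -0.012 and 0.012 m), for 0.2 s.
At the end, for the whole second after the job is handed in: All tins upright within 18 mm of a pocket's centre, in two layers; only the lightest on top (under 1.8 N on another tin), the heaviest in the back pocket, one in the front; the tray flat, within 8 mm of the bay's back wall, 12 mm of its centre line, 0.09 rad of its direction; all at rest (all of step 3 and z of tin_a in the frame of tray between 0 and 0.037 m and angle between each of tin_a, tin_b, tin_c, tin_d's own z axis and vertical below 0.2 rad and (horizontal distance between tin_a and pocket_back below 0.018 m or horizontal distance between tin_a and pocket_front below 0.018 m) and z of tin_b in the frame of tray between 0 and 0.037 m and (horizontal distance between tin_b and pocket_back below 0.018 m or horizontal distance between tin_b and pocket_front below 0.018 m) and z of tin_c in the frame of tray between 0 and 0.037 m and (horizontal distance between tin_c and pocket_back below 0.018 m or horizontal distance between tin_c and pocket_front below 0.018 m) and z of tin_d in the frame of tray between 0 and 0.037 m and (horizontal distance between tin_d and pocket_back below 0.018 m or horizontal distance between tin_d and pocket_front below 0.018 m) and contact force between each of tin_b, tin_c, tin_d and tin_a below 1.8 N and contact force between each of tin_c, tin_d and tin_b below 1.8 N and contact force between tin_d and tin_c below 1.8 N and ((horizontal distance between tin_a and pocket_back below 0.018 m and z of tin_a in the frame of tray below 0.017 m and contact force between tin_a and tray above 2.2 N) or (horizontal distance between tin_b and pocket_back below 0.018 m and z of tin_b in the frame of tray below 0.017 m and contact force between tin_b and tray above 2.2 N) or (horizontal distance between tin_c and pocket_back below 0.018 m and z of tin_c in the frame of tray below 0.017 m and contact force between tin_c and tray above 2.2 N) or (horizontal distance between tin_d and pocket_back below 0.018 m and z of tin_d in the frame of tray below 0.017 m and contact force between tin_d and tray above 2.2 N)) and ((horizontal distance between tin_a and pocket_front below 0.018 m and z of tin_a in the frame of tray below 0.017 m) or (horizontal distance between tin_b and pocket_front below 0.018 m and z of tin_b in the frame of tray below 0.017 m) or (horizontal distance between tin_c and pocket_front below 0.018 m and z of tin_c in the frame of tray below 0.017 m) or (horizontal distance between tin_d and pocket_front below 0.018 m and z of tin_d in the frame of tray below 0.017 m)) and ((horizontal distance between tin_a and pocket_back below 0.018 m and z of tin_a in the frame of tray below 0.017 m and contact force between tin_a and tray above 4.4 N) or (horizontal distance between tin_b and pocket_back below 0.018 m and z of tin_b in the frame of tray below 0.017 m and contact force between tin_b and tray above 4.4 N) or (horizontal distance between tin_c and pocket_back below 0.018 m and z of tin_c in the frame of tray below 0.017 m and contact force between tin_c and tray above 4.4 N) or (horizontal distance between tin_d and pocket_back below 0.018 m and z of tin_d in the frame of tray below 0.017 m and contact force between tin_d and tray above 4.4 N) or not ((horizontal distance between tin_a and pocket_front below 0.018 m and z of tin_a in the frame of tray below 0.017 m and contact force between tin_a and tray above 2.2 N) or (horizontal distance between tin_b and pocket_front below 0.018 m and z of tin_b in the frame of tray below 0.017 m and contact force between tin_b and tray above 2.2 N) or (horizontal distance between tin_c and pocket_front below 0.018 m and z of tin_c in the frame of tray below 0.017 m and contact force between tin_c and tray above 2.2 N) or (horizontal distance between tin_d and pocket_front below 0.018 m and z of tin_d in the frame of tray below 0.017 m and contact force between tin_d and tray above 2.2 N))) and linear speed of each of tin_a, tin_b, tin_c, tin_d, tray below 0.03 m/s); the robot touches nothing.
It fails at once if the relay carton is moved more than 40 mm (distance of relay_carton from where it was at the start of the episode above 0.04 m).
It fails at once if the tape roll is moved more than 40 mm (distance of tape_roll from where it was at the start of the episode above 0.04 m).
It fails at once if the needle pliers is moved more than 40 mm (distance of needle_pliers from where it was at the start of the episode above 0.04 m).
Of tin_a, tin_b, tin_c, tin_d only 3 to 4 are there at a start; the rules pass over those that are not, and their reading is None.
At some moment in a run one of tray may be knocked a few centimetres aside while the robot is not near it.
Once in a run the grip may slacken for a moment while it holds something.
It also fails if it takes over 208 s, if anything falls off the work surface, if the arm or the gripper's body presses on something with over 40 N, if the wrist force passes 120 N, or if a joint passes its speed limit or range.

## Working session

There is one attempt and no reset: what is moved stays moved. The work goes in short steps, Python scripts to look and compute and a tool call to move; the robot and the scene stay as the last step left them, time stands still between calls to the robot, and variables do not carry over. Pictures are saved under pics/ and viewed, at most 14 in all, crops included, and the job is handed in when it is done.

Besides the shell and the picture viewer there is one more tool, called by a JSON object that holds its "method" and its "body". drive_tool: Moves the arm, as the interface text tells. Its arguments: {"type":"object","properties":{"commands":{"type":"array"},"newtons":{"type":"number"}},"required":["commands"]}

```bash
mkdir -p pics; ls; python3 - <<'E'
from cell import readout,cams
import cv2,numpy as np
np.set_printoptions(precision=4,suppress=True)
print(readout.observe())
for n in("scene","side"):
    im=cams.get_image(n); cv2.imwrite(f"pics/{n}0.png",im); c=cams.camera_info(n)
    print(n,c, -np.array(c["R"]).T@np.array(c["t"]))
E
```

```text
pics
{'clock': 0.0, 'joints': array([ 1.0024,  0.4352,  0.025 ,  1.5741, -0.0116,  1.134 , -0.0751]), 'dq': array([ 0.0005,  0.0011,  0.0009, -0.0007, -0.    , -0.0021,  0.0005]), 'joint_efforts': array([  0.0022, -66.7851,   0.9862, -31.4457,  -0.0603,   0.0428,
         0.0002]), 'position': array([ 0.2804, -0.558 ,  0.2259]), 'ee_rot': array([-3.0553, -0.7246,  0.0008]), 'force': array([-0.6872,  0.8287,  0.7643]), 'ft_torque': array([-0.0047, -0.0434,  0.0304]), 'gripper_force': 0.0, 'width': 0.9990623335915365}
scene {'camera_matrix': array([[605.3962,   0.    , 324.5755],
       [  0.    , 605.3962, 244.9896],
       [  0.    ,   0.    ,   1.    ]]), 'R': array([[-0.7054, -0.7086,  0.0174],
       [-0.4545,  0.4333, -0.7783],
       [ 0.544 , -0.5569, -0.6277]]), 't': array([0.507 , 0.3797, 1.5731])} [-0.3255  1.0708  1.2741]
side {'camera_matrix': array([[468.3574,   0.    , 320.6066],
       [  0.    , 468.3574, 241.4735],
       [  0.    ,   0.    ,   1.    ]]), 'R': array([[-0.85  , -0.5264,  0.0225],
       [-0.2499,  0.3652, -0.8968],
       [ 0.4638, -0.7678, -0.4419]]), 't': array([0.544 , 0.3169, 1.1014])} [0.0307 1.0163 0.7586]
```

View pics/scene0.png

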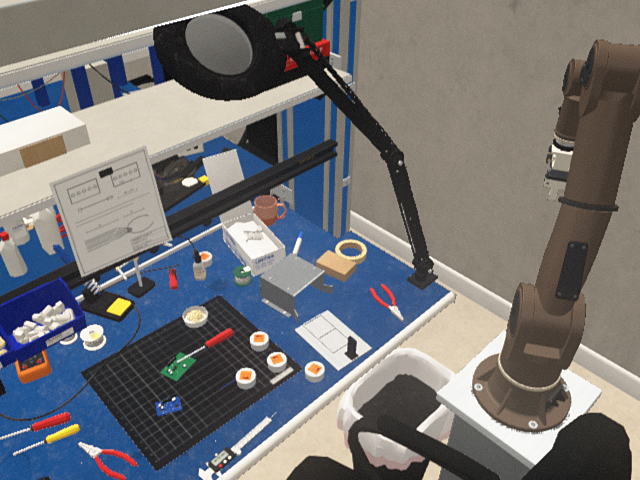

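View pics/side0.png

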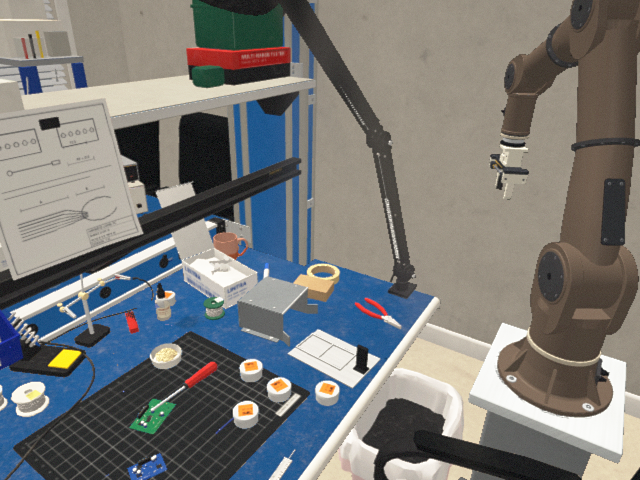

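The scene shows four tins: orange lids at about (260,341), (277,362), (246,378) and (314,371). The tray is at (333,340) with its fin at (351,347), and the bay is at (292,283). The lamp clamp is at (424,280), with its elbow at (395,158).

```bash
cat > h.py <<'E'
from cell import readout,cams
import cv2,numpy as np
np.set_printoptions(precision=4,suppress=True)
def cast(c,uv,z):
    K,R,t=[np.array(c[k]) for k in("camera_matrix","R","t")]
    uv=np.atleast_2d(np.array(uv,float)); d=(R.T@np.linalg.inv(K)@np.c_[uv,np.ones(len(uv))].T).T
    o=-R.T@t
    return o+d*((z-o[2])/d[:,2])[:,None]
def proj(c,X):
    p=np.array(c["camera_matrix"])@(np.array(c["R"])@np.array(X,float)+np.array(c["t"])); return p[:2]/p[2]
def tri(cs,uvs):
    A=[];b=[]
    for c,uv in zip(cs,uvs):
        o=cast(c,uv,0)[0]; d=cast(c,uv,.1)[0]-o; d/=np.linalg.norm(d); P=np.eye(3)-np.outer(d,d); A.append(P);b.append(P@o)
    return np.linalg.lstsq(np.vstack(A),np.hstack(b),rcond=None)[0]
def blobs(m,a0,a1):
    n,l,s,ce=cv2.connectedComponentsWithStats(m.astype(np.uint8)); 
    return [(ce[i],s[i]) for i in range(1,n) if a0<=s[i,4]<=a1]
def orange(im):
    h=cv2.cvtColor(im,cv2.COLOR_BGR2HSV); return (h[...,0]>6)&(h[...,0]<17)&(h[...,1]>170)&(h[...,2]>170)
E
python3 - <<'E'
from h import *
C={n:cams.camera_info(n) for n in("scene","side")}
I={n:cv2.imread(f"pics/{n}0.png") for n in C}
for n in C:
    for c,s in blobs(orange(I[n]),15,400): print(n,c,s[4],cast(C[n],c,.026)[0],cast(C[n],c,.029)[0])
    # tray: white low-sat blob
    h=cv2.cvtColor(I[n],cv2.COLOR_BGR2HSV); m=((h[...,1]<40)&(h[...,2]>165)).astype(np.uint8)
    m=cv2.morphologyEx(m,cv2.MORPH_CLOSE,np.ones((5,5)))
    k,l,s,ce=cv2.connectedComponentsWithStats(m)
    p=(330,335) if n=="scene" else (330,352)
    i=np.bincount(l[p[1]-8:p[1]+8,p[0]-8:p[0]+8].ravel()[l[p[1]-8:p[1]+8,p[0]-8:p[0]+8].ravel()>0]).argmax()
    cn=max(cv2.findContours((l==i).astype(np.uint8),0,1)[0],key=cv2.contourArea).reshape(-1,2)
    w=cast(C[n],cn,.006)[:,:2].astype(np.float32)
    r=cv2.minAreaRect(w*1000); print("tray",n,s[i],r); print(cv2.boxPoints(r))
    x,y=(220,215) if n=="scene" else (195,235)
    cr=I[n][y:y+190,x:x+250]; cv2.imwrite(f"pics/c_{n}.png",cv2.resize(cr,(780,593),interpolation=cv2.INTER_CUBIC))
E
```

```text
scene [203.75   255.9643] 28 [0.983  0.2824 0.026 ] [0.9799 0.2843 0.029 ]
scene [258.9492 337.8814] 59 [0.5922 0.3816 0.026 ] [0.59   0.3833 0.029 ]
scene [ 31.588 367.444] 250 [0.9224 0.8722 0.026 ] [0.9194 0.8727 0.029 ]
scene [276.381  358.6349] 63 [0.5034 0.396  0.026 ] [0.5014 0.3976 0.029 ]
scene [314.5349 368.5116] 43 [0.4089 0.3463 0.026 ] [0.4071 0.348  0.029 ]
scene [245.0909 374.8788] 66 [0.5187 0.49   0.026 ] [0.5167 0.4914 0.029 ]
tray scene [  199   256   403   224 16514] ((219.84194946289062, 244.70318603515625), (1018.188720703125, 684.7750244140625), 82.23748779296875)
[[-188.1701 -213.4807]
 [ 490.33   -305.9714]
 [ 627.854   702.8871]
 [ -50.6461  795.3778]]
side [167.0556 294.3889] 18 [0.981  0.2792 0.026 ] [0.9771 0.2822 0.029 ]
side [249.9057 364.8679] 53 [0.5964 0.3798 0.026 ] [0.594  0.3824 0.029 ]
side [277.1346 384.2308] 52 [0.5071 0.3957 0.026 ] [0.5052 0.3982 0.029 ]
side [329.037  388.0926] 54 [0.4063 0.3438 0.026 ] [0.4047 0.3466 0.029 ]
side [246.3226 410.7258] 62 [0.5146 0.4904 0.026 ] [0.5126 0.4926 0.029 ]
tray side [ 288  330   92   73 2698] ((468.3753967285156, 265.0688171386719), (203.09365844726562, 192.1404571533203), 85.12200927734375)
[[364.0182 172.0591]
 [555.4627 155.7206]
 [572.7326 358.0786]
 [381.2881 374.4171]]
```

View pics/c_scene.png

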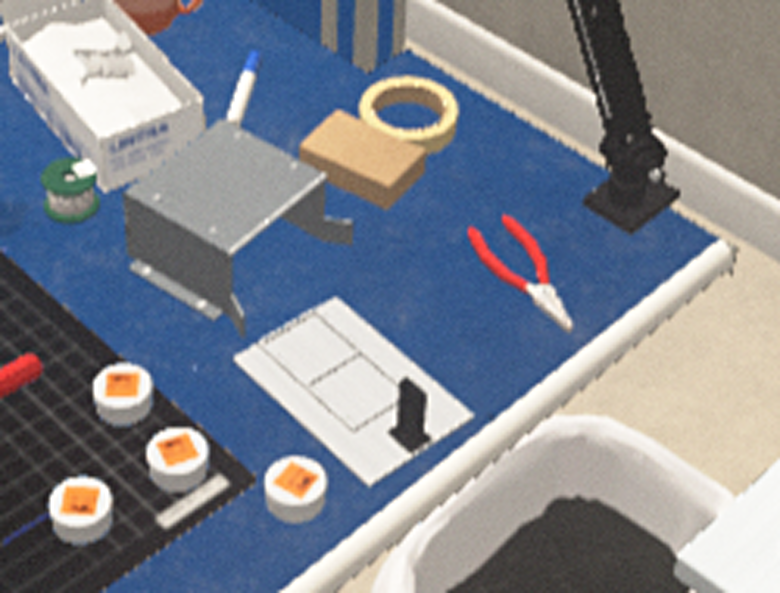

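View pics/c_side.png

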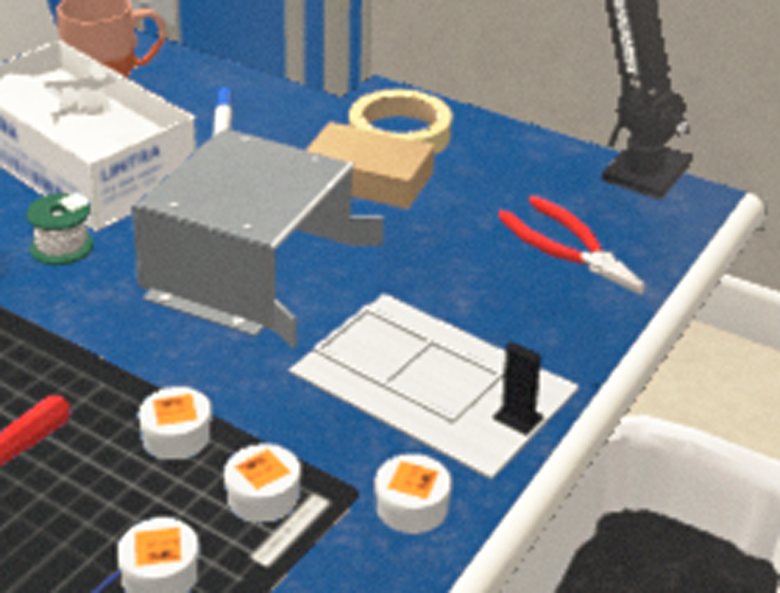

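```bash
python3 - <<'E'
from h import *
C={n:cams.camera_info(n) for n in("scene","side")}
off={"scene":(220,215),"side":(195,235)}
T={"scene":[(337,297),(473,415),(371,486),(235,358)],"side":[(383,294),(577,386),(491,475),(291,370)]}
B={"scene":[(228,122),(325,178),(227,251),(125,193)],"side":[(213,131),(353,165),(274,247),(136,208)]}
F={"scene":[(406,380)],"side":[(521,348)]}
for nm,D,z in(("tray",T,.004),("bay",B,.085),("fin",F,.07)):
    for n in C:
        uv=np.array(D[n])/3.12+off[n]; w=cast(C[n],uv,z); print(nm,n,w[:,:2].tolist(),w.mean(0))
        if len(w)==4: print([np.linalg.norm(w[i]-w[(i+1)%4]).round(4) for i in range(4)],[np.degrees(np.arctan2(*(w[(i+1)%4]-w[i])[[1,0]])).round(1) for i in range(4)])
O={"scene":[(258.95,337.9),(276.4,358.6),(314.5,368.5),(245.1,374.9)],"side":[(249.9,364.9),(277.1,384.2),(329,388.1),(246.3,410.7)]}
for a,b in zip(*O.values()): print("tin",tri(C.values(),[a,b]))
E
```

```text
tray scene [[0.5511322298433101, 0.15273648255518968], [0.3638683283893961, 0.16994801447638652], [0.3713013109030089, 0.2922494545270924], [0.5604586416709382, 0.2752009559368732]] [0.4617 0.2225 0.004 ]
[np.float64(0.1881), np.float64(0.1225), np.float64(0.1899), np.float64(0.1228)] [np.float64(174.7), np.float64(86.5), np.float64(-5.2), np.float64(-94.4)]
tray side [[0.5528533459933986, 0.1551611423126018], [0.36455354331225803, 0.17122741336944414], [0.37509226287574493, 0.29275542345393946], [0.5611758404259509, 0.27781965465538716]] [0.4634 0.2242 0.004 ]
[np.float64(0.189), np.float64(0.122), np.float64(0.1867), np.float64(0.1229)] [np.float64(175.1), np.float64(85.0), np.float64(-4.6), np.float64(-93.9)]
bay scene [[0.7401548688933193, 0.11723698250413328], [0.6152734566208693, 0.10689886810713556], [0.605875083796459, 0.2417238378347284], [0.730065417658315, 0.25760717951824874]] [0.6728 0.1809 0.085 ]
[np.float64(0.1253), np.float64(0.1352), np.float64(0.1252), np.float64(0.1407)] [np.float64(-175.3), np.float64(94.0), np.float64(7.3), np.float64(-85.9)]
bay side [[0.7519261715344978, 0.12847292044985936], [0.615931591287322, 0.10657182166823986], [0.6010780806038869, 0.24357589177439343], [0.727617586410023, 0.2615210008332649]] [0.6741 0.185  0.085 ]
[np.float64(0.1377), np.float64(0.1378), np.float64(0.1278), np.float64(0.1353)] [np.float64(-170.9), np.float64(96.2), np.float64(8.1), np.float64(-79.6)]
fin scene [[0.394209009637586, 0.2285890844715629]] [0.3942 0.2286 0.07  ]
fin side [[0.38799185517576523, 0.22959419723079788]] [0.388  0.2296 0.07  ]
tin [0.5923 0.3828 0.0286]
tin [0.5078 0.3933 0.0222]
tin [0.4019 0.3528 0.0364]
tin [0.5143 0.4922 0.0295]
```

```bash
python3 - <<'E'
from h import *
C=[cams.camera_info(n) for n in("scene","side")]
for nm,a,b in (("elbow",(395,158),(378,137)),("base",(424,278),(402,288)),("upper mid",(345,93),(335,57))): print(nm,tri(C,[a,b]))
E
```

```text
elbow [ 0.489  -0.0046  0.4886]
base [ 0.4519 -0.1787 -0.008 ]
upper mid [0.5546 0.1122 0.6736]
```

```bash
cat >> h.py <<'E'
from scipy.spatial.transform import Rotation as Ro
def pose(yaw):  # tool x at world yaw (deg), z down
    return Ro.from_euler("z",yaw,degrees=True)*Ro.from_euler("x",180,degrees=True)
def rows(wps,start=None):
    """wps: (x,y,z,yaw_deg) world -> rows in tool axes; n = rows needed from the previous"""
    s=readout.observe(); p0,R0=start or (s["position"],Ro.from_rotvec(s["ee_rot"])); p,R=p0,R0
    for x,y,z,yaw in wps:
        q=np.array([x,y,z]); Q=pose(yaw); d=100*R0.inv().apply(q-p0); r=(R0.inv()*Q).as_rotvec()
        n=max(np.linalg.norm(q-p)/.0417,np.degrees((R.inv()*Q).magnitude())/7.16)
        print(f"[[{r[0]:.3f},{r[1]:.3f},{r[2]:.3f}],[{d[0]:.2f},{d[1]:.2f},{d[2]:.2f}]] n={n:.1f}"); p,R=q,Q
E
python3 - <<'E'
from h import *
rows([(.17,-.33,.25,117)])
w=[]
for a in np.linspace(-63,38,18)[1:]:
    t=np.radians(a); w.append((.375*np.cos(t),.375*np.sin(t),.25,a+180))
print(); rows(w,(np.array([.17,-.33,.25]),pose(117)))
E
```

```text
[[-0.001,-0.001,-1.576],[0.37,-25.34,-2.36]] n=12.6

[[-0.000,0.000,-0.104],[-0.18,3.72,0.00]] n=0.9
[[0.000,0.000,-0.207],[0.42,7.56,0.00]] n=0.9
[[-0.000,0.000,-0.311],[1.42,11.31,0.00]] n=0.9
[[-0.000,0.000,-0.415],[2.80,14.95,0.00]] n=0.9
[[-0.000,0.000,-0.518],[4.55,18.42,0.00]] n=0.9
[[0.000,0.000,-0.622],[6.65,21.69,0.00]] n=0.9
[[0.000,0.000,-0.726],[9.07,24.73,0.00]] n=0.9
[[-0.000,0.000,-0.830],[11.80,27.50,0.00]] n=0.9
[[0.000,0.000,-0.933],[14.80,29.97,0.00]] n=0.9
[[0.000,0.000,-1.037],[18.04,32.12,0.00]] n=0.9
[[-0.000,0.000,-1.141],[21.48,33.92,0.00]] n=0.9
[[-0.000,0.000,-1.244],[25.09,35.35,0.00]] n=0.9
[[-0.000,0.000,-1.348],[28.84,36.41,0.00]] n=0.9
[[0.000,0.000,-1.452],[32.67,37.07,0.00]] n=0.9
[[-0.000,0.000,-1.555],[36.54,37.33,0.00]] n=0.9
[[0.000,0.000,-1.659],[40.43,37.19,0.00]] n=0.9
[[-0.000,0.000,-1.763],[44.28,36.65,0.00]] n=0.9
```

{"method": "drive_tool", "body": {"commands": [[[0,0,-1.576],[0.4,-25.3,-2.4],1],[[0,0,-1.576],[0.4,-25.3,-2.4],1],[[0,0,-1.576],[0.4,-25.3,-2.4],1],[[0,0,-1.576],[0.4,-25.3,-2.4],1],[[0,0,-1.576],[0.4,-25.3,-2.4],1],[[0,0,-1.576],[0.4,-25.3,-2.4],1],[[0,0,-1.576],[0.4,-25.3,-2.4],1],[[0,0,-1.576],[0.4,-25.3,-2.4],1],[[0,0,-1.576],[0.4,-25.3,-2.4],1],[[0,0,-1.576],[0.4,-25.3,-2.4],1],[[0,0,-1.576],[0.4,-25.3,-2.4],1],[[0,0,-1.576],[0.4,-25.3,-2.4],1],[[0,0,-1.576],[0.4,-25.3,-2.4],1],[[0,0,-1.576],[0.4,-25.3,-2.4],1],[[0,0,-1.576],[0.4,-25.3,-2.4],1]]}}

```text
clock: 1.35
position: [0.1706, -0.3304, 0.2506]
ee_rot: [-1.645, -2.676, -0.0]
force: [-0.1, -0.4, 0.6]
width: 1.003
gripper_force: 0.0
```

{"method": "drive_tool", "body": {"commands": [[[0,0,-0.1],[-0.2,3.7,0],1],[[0,0,-0.21],[0.4,7.6,0],1],[[0,0,-0.31],[1.4,11.3,0],1],[[0,0,-0.41],[2.8,14.9,0],1],[[0,0,-0.52],[4.5,18.4,0],1],[[0,0,-0.62],[6.6,21.7,0],1],[[0,0,-0.73],[9.1,24.7,0],1],[[0,0,-0.83],[11.8,27.5,0],1],[[0,0,-0.93],[14.8,30,0],1],[[0,0,-1.04],[18,32.1,0],1],[[0,0,-1.14],[21.5,33.9,0],1],[[0,0,-1.24],[25.1,35.3,0],1],[[0,0,-1.35],[28.8,36.4,0],1],[[0,0,-1.45],[32.7,37.1,0],1],[[0,0,-1.55],[36.5,37.3,0],1],[[0,0,-1.66],[40.4,37.2,0],1],[[0,0,-1.76],[44.3,36.6,0],1],[[0,0,-1.76],[44.3,36.6,0],1]]}}

```text
clock: 2.85
position: [0.2916, 0.2361, 0.2514]
ee_rot: [-1.035, 2.965, 0.004]
force: [0.2, -0.8, 1.5]
width: 1.001
gripper_force: 0.0
```

```bash
python3 - <<'E'
from h import *
c=cams.camera_info("wrist"); im=cams.get_image("wrist"); cv2.imwrite("pics/w1.png",im)
print(readout.observe()["joints"],-np.array(c["R"]).T@np.array(c["t"]), [cast(c,p,.02)[0] for p in((0,0),(639,0),(0,479),(639,479))])
for b,s in blobs(orange(im),100,40000): print(b,s,cast(c,b,.029)[0])
rows([(.43,.34,.26,218)])
E
```

```text
[ 0.1702  0.0848 -1.0077  2.0269  0.0812  1.0698  1.3616] [0.2336 0.1883 0.409 ] [array([ 0.3217, -0.0918,  0.02  ]), array([-0.0221,  0.3412,  0.02  ]), array([0.8053, 0.1407, 0.02  ]), array([0.3137, 0.7613, 0.02  ])]
[[0.001,0.001,0.002],[-17.32,-0.03,-0.88]] n=4.2
```

View pics/w1.png

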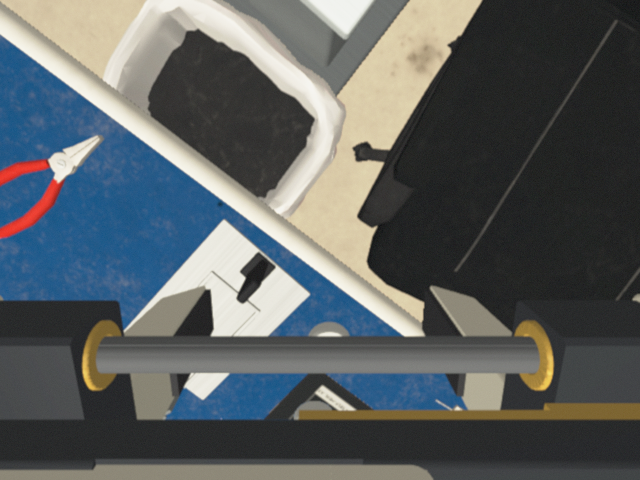

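The wrist camera looks back towards the base: tray and fin are at (255,275), the pliers are at upper left, and the tins are hidden behind the gripper. I'll use the fixed views for the tin centres.

```bash
python3 - <<'E'
from h import *
tins=[(.592,.383,.003),(.503,.398,.003),(.4077,.345,0),(.5147,.492,.003)]
C={n:cams.camera_info(n) for n in("scene","side")}
for n in C:
    im=cv2.imread(f"pics/{n}0.png"); h=cv2.cvtColor(im,cv2.COLOR_BGR2HSV)
    m=((h[...,2]>120)&(h[...,1]<70))|orange(im)|((h[...,0]<20)&(h[...,2]>120))
    l=cv2.connectedComponents(m.astype(np.uint8))[1]
    for x,y,z in tins:
        u,v=proj(C[n],(x,y,z+.013)).round().astype(int); k=l==l[v,u]
        hull=cv2.convexHull(np.argwhere(k)[:,::-1].astype(np.int32)); M=cv2.moments(hull)
        print(n,k.sum(),l[v,u],cast(C[n],(M["m10"]/M["m00"],M["m01"]/M["m00"]),z+.013)[0])
rows([(.41,.346,.10,220),(.41,.346,.010,220)])
E
```

```text
scene 312 142 [0.5921 0.3821 0.016 ]
scene 477 150 [0.4874 0.4053 0.016 ]
scene 367 153 [0.4106 0.3456 0.013 ]
scene 360 157 [0.5182 0.4902 0.016 ]
side 455 78 [0.5917 0.3834 0.016 ]
side 706 82 [0.4881 0.407  0.016 ]
side 526 83 [0.4101 0.3458 0.013 ]
side 141558 0 [ 0.7996 -0.2723  0.016 ]
[[0.001,0.001,-0.033],[-16.11,1.67,15.12]] n=5.3
[[0.001,0.001,-0.033],[-16.10,1.66,24.12]] n=2.2
```

{"method": "drive_tool", "body": {"commands": [[[0,0,-0.03],[-16.1,1.7,15.1],1],[[0,0,-0.03],[-16.1,1.7,15.1],1],[[0,0,-0.03],[-16.1,1.7,15.1],1],[[0,0,-0.03],[-16.1,1.7,15.1],1],[[0,0,-0.03],[-16.1,1.7,15.1],1],[[0,0,-0.03],[-16.1,1.7,15.1],1],[[0,0,-0.03],[-16.1,1.7,15.1],1],[[0,0,-0.03],[-16.1,1.7,15.1],1]], "newtons": 30}}

```text
clock: 3.57
position: [0.4121, 0.3417, 0.0992]
ee_rot: [1.059, -2.955, 0.001]
force: [-0.6, -0.4, 0.8]
width: 0.999
gripper_force: 0.0
```

```bash
python3 - <<'E'
from h import *
s=readout.observe(); print(s["position"],s["joints"],s["force"],s["joint_efforts"])
rows([(.41,.3455,.010,220)])
E
```

```text
[0.4121 0.3417 0.0992] [-0.2083  0.578  -0.8202  1.887   0.5293  0.9106  0.9736] [-0.5904 -0.402   0.826 ] [ -0.5495 -56.3329 -11.5953 -23.9544   0.3002  -0.1029  -0.129 ]
[[0.000,-0.002,-0.010],[-0.10,0.43,8.92]] n=2.1
```

{"method": "drive_tool", "body": {"commands": [[[0,0,0],[-0.1,0.4,4],1],[[0,0,0],[-0.1,0.4,8],1],[[0,0,0],[-0.1,0.4,8.9],1],[[0,0,0],[-0.1,0.4,8.9],1],[[0,0,0],[-0.1,0.4,8.9],-1],[[0,0,0],[-0.1,0.4,8.9],-1],[[0,0,0],[-0.1,0.4,8.9],-1],[[0,0,0],[-0.1,0.4,8.9],-1],[[0,0,0],[-0.1,0.4,8.9],-1],[[0,0,0],[-0.1,0.4,8.9],-1],[[0,0,0],[-0.1,0.4,8.9],-1],[[0,0,0],[-0.1,0.4,8.9],-1],[[0,0,0],[-0.1,0.4,6.9],-1],[[0,0,0],[-0.1,0.4,4.9],-1],[[0,0,0],[-0.1,0.4,4.9],-1],[[0,0,0],[-0.1,0.4,4.9],-1],[[0,0,0],[-0.1,0.4,4.9],-1],[[0,0,0],[-0.1,0.4,4.9],-1]], "newtons": 30}}

```text
clock: 5.07
position: [0.4104, 0.3455, 0.0498]
ee_rot: [1.062, -2.955, 0.001]
force: [1.1, -0.3, -1.2]
width: 0.541
gripper_force: 30.0
```

```bash
cat >> h.py <<'E'
def heft(n=8):
    import json
    f=[]
    for i in range(n): f.append(readout.observe()["force"]); cams.get_image("side")
    s=readout.observe(); f.append(s["force"]); f=np.array(f)
    open("log.txt","a").write(json.dumps([list(s["joints"]),list(s["position"]),list(s["ee_rot"])])+"\n")
    print("pos",s["position"],"rot",s["ee_rot"],"q",s["joints"],"w",s["width"],s["gripper_force"],"F",f.mean(0),f.std(0),s["joint_efforts"],s["clock"])
E
python3 - <<'E'
from h import *
heft()
E
```

```text
pos [0.4107 0.3461 0.0505] rot [ 1.0626 -2.9561  0.0002] q [-0.2577  0.6403 -0.7676  1.9251  0.6024  0.8213  0.9064] w 0.5464793800855487 29.999905773438513 F [ 0.1349 -0.0951 -1.0875] [0.556  0.4954 0.7917] [ -0.0113 -62.8734 -12.9425 -21.0811  -0.0035   0.0907  -0.0015] 5.4667
```

{"method": "drive_tool", "body": {"commands": [[[0,0,0],[0,0,3.5],-1],[[0,0,0],[0,0,4],-1],[[0,0,0],[0,0,4],-1],[[0,0,0],[0,0,4],1],[[0,0,0],[0,0,4],1],[[0,0,0],[0,0,4],1],[[0,0,0],[0,0,4],1],[[0,0,0],[0,0,4],1],[[0,0,0],[0,0,0],1],[[0,0,0],[0,0,-4],1],[[0,0,0],[0,0,-5],1],[[0,0,0],[0,0,-5],1]]}}

```text
clock: 6.47
position: [0.4122, 0.3479, 0.1041]
ee_rot: [-1.06, 2.951, 0.003]
force: [0.7, 0.7, 0.4]
width: 0.996
gripper_force: 0.0
```

```bash
python3 - <<'E'
from h import *
heft()
rows([(.506,.397,.10,217),(.506,.397,.013,217)])
E
```

```text
pos [0.4104 0.3457 0.0998] rot [ 1.0624 -2.9548  0.0008] q [-0.2159  0.5792 -0.8216  1.8839  0.5304  0.913   0.9676] w 1.000628638340941 0.0 F [-0.0336  0.0679 -0.2918] [0.4775 0.6162 0.4881] [  0.0613 -59.8945 -12.613  -23.5805   0.0049   0.0969  -0.0054] 6.8667
[[0.000,-0.002,0.045],[-10.64,-2.14,-0.04]] n=2.6
[[0.000,-0.002,0.045],[-10.65,-2.14,8.66]] n=2.1
```

{"method": "drive_tool", "body": {"commands": [[[0,0,0.045],[-4,-0.8,0],1],[[0,0,0.045],[-8,-1.6,0],1],[[0,0,0.045],[-10.6,-2.1,0],1],[[0,0,0.045],[-10.6,-2.1,0],1],[[0,0,0.045],[-10.6,-2.1,4],1],[[0,0,0.045],[-10.6,-2.1,7.5],1],[[0,0,0.045],[-10.6,-2.1,8.7],1],[[0,0,0.045],[-10.6,-2.1,8.7],1],[[0,0,0.045],[-10.6,-2.1,8.7],-1],[[0,0,0.045],[-10.6,-2.1,8.7],-1],[[0,0,0.045],[-10.6,-2.1,8.7],-1],[[0,0,0.045],[-10.6,-2.1,8.7],-1],[[0,0,0.045],[-10.6,-2.1,8.7],-1],[[0,0,0.045],[-10.6,-2.1,8.7],-1],[[0,0,0.045],[-10.6,-2.1,8.7],-1],[[0,0,0.045],[-10.6,-2.1,6.7],-1],[[0,0,0.045],[-10.6,-2.1,4.7],-1],[[0,0,0.045],[-10.6,-2.1,4.7],-1],[[0,0,0.045],[-10.6,-2.1,4.7],-1],[[0,0,0.045],[-10.6,-2.1,4.7],-1]]}}

```text
clock: 8.53
position: [0.5056, 0.3964, 0.0523]
ee_rot: [0.995, -2.978, 0.002]
force: [0.2, -0.2, -4.7]
width: 0.54
gripper_force: 30.0
```

```bash
python3 - <<'E'
from h import *
heft()
E
```

```text
pos [0.5058 0.3973 0.0533] rot [ 0.9958 -2.979   0.0003] q [-0.2903  0.7621 -0.7321  1.6524  0.5965  0.9638  0.9794] w 0.5428288706737765 29.99904469703324 F [-0.0257 -0.1361 -5.0601] [0.4646 0.3224 0.2994] [  0.0202 -78.2102 -16.0666 -24.9449  -0.0055   0.1157  -0.0022] 8.9333
```

```bash
cat >> h.py <<'E'
def tray(tag=None):
    for n in("scene","side"):
        c=cams.camera_info(n); im=cams.get_image(n); h=cv2.cvtColor(im,cv2.COLOR_BGR2HSV)
        m=((h[...,1]<50)&(h[...,2]>150)).astype(np.uint8)
        ys,xs=np.mgrid[:480,:640]; w=cast(c,np.c_[xs.ravel(),ys.ravel()],.004).reshape(480,640,3)
        m&=((w[...,0]>.345)&(w[...,0]<.66)&(w[...,1]>.1)&(w[...,1]<.31)).astype(np.uint8)
        m=cv2.morphologyEx(m,cv2.MORPH_OPEN,np.ones((3,3)))
        m=cv2.morphologyEx(m,cv2.MORPH_CLOSE,np.ones((7,7)))
        k,l,s,ce=cv2.connectedComponentsWithStats(m); i=1+s[1:,4].argmax()
        r=cv2.minAreaRect((w[l==i][:,:2]*1000).astype(np.float32)); print(n,s[i],r)
        if tag: cv2.imwrite(f"pics/{tag}_{n}.png",im)
        # fin: black blob
        b=(h[...,2]<60)&(w[...,0]>.33)&(w[...,0]<.62)&(w[...,1]>.05)&(w[...,1]<.27)
        for c_,s_ in blobs(b,40,600): print("  fin?",c_,s_[:4],cast(c,c_,.037)[0])
E
python3 - <<'E'
from h import *
tray("t1")
# fit kinematics not needed yet
E
```

```text
scene [ 296  311   75   59 2146] ((464.9825134277344, 223.12161254882812), (126.9575424194336, 194.31407165527344), 85.37032318115234)
side [ 294  330   70   57 2333] ((467.3055725097656, 232.94558715820312), (144.36788940429688, 194.53805541992188), 83.49302673339844)
  fin? [361.4093 359.3359] [354 345  14  29] [0.385  0.2338 0.037 ]
```

View pics/t1_scene.png

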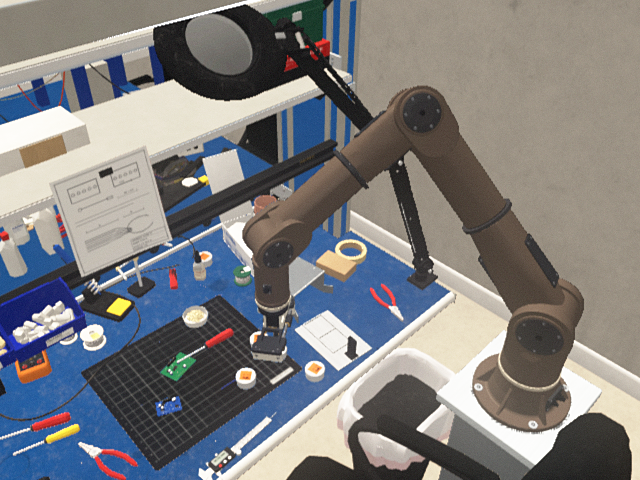

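```bash
python3 - <<'E'
from h import *
rows([(.5058,.397,.09,200),(.5213,.2182,.09,175.1),(.5213,.2182,.015,175.1)])
import json
from scipy.optimize import least_squares
L=[json.loads(l) for l in open("log.txt")]
L.append([[1.0024,.4352,.025,1.5741,-.0116,1.134,-.0751],[.2804,-.558,.2259],[-3.0553,-.7246,.0008]])
import itertools
def fk(q,p,s):
    T=Ro.identity(); x=np.array([0,0,p[0]]); pts=[]
    seq=[("z",0,0),("y",1,p[1]),("z",2,0),("y",3,p[2]),("z",4,0),("y",5,p[3]),("z",6,0)]
    for ax,i,l in seq:
        T=T*Ro.from_euler(ax,s[i]*q[i]); x=x+T.apply([0,0,l]); 
        if l: pts.append(x)
    return x,T,pts
best=None
for s in itertools.product((1,-1),repeat=7):
    if s[1]<0: continue
    e=sum(np.sum((fk(q,(.3,.4,.4,.2),s)[1].apply([0,0,1])-[0,0,-1])**2) for q,_,_ in L)
    f=lambda p:np.concatenate([fk(q,p,s)[0]-np.array(x) for q,x,_ in L])
    r=least_squares(f,(.3,.4,.4,.3))
    if best is None or e+r.cost<best[0]: best=(e+r.cost,e,s,r.x,r.fun)
print(best)
E
```

```text
[[-0.000,-0.000,0.296],[0.03,-0.03,-3.64]] n=2.4
[[-0.000,-0.000,0.731],[9.54,-15.25,-3.64]] n=4.3
[[-0.000,-0.000,0.731],[9.54,-15.25,3.86]] n=1.8
(np.float64(0.0019619039170231094), np.float64(5.6151243487963715e-06), (-1, 1, -1, 1, -1, 1, 1), array([-14.1855,   0.6071,   0.3592, -14.0023]), array([-0.0003,  0.0059,  0.0083,  0.0102,  0.0125,  0.0051, -0.0006,
        0.0063, -0.0024,  0.0365,  0.0449, -0.0111]))
```

```bash
python3 - <<'E'
from h import *
c=cams.camera_info("scene"); o=cast(c,(422,112),0)[0]; d=cast(c,(422,112),.5)[0]-o
az=.29; n=np.array([-np.sin(az),np.cos(az),0]); print("elbow",o-d*(o@n)/(d@n))
d2=cast(c,(538,335),.5)[0]; o2=cast(c,(538,335),0)[0]; print("shoulder", [cast(c,(538,335),z)[0] for z in (.1,.2,.3)])
E
```

```text
elbow [0.3446 0.1028 0.7006]
shoulder [array([ 0.0372, -0.1113,  0.1   ]), array([ 0.0063, -0.0106,  0.2   ]), array([-0.0246,  0.0901,  0.3   ])]
```

View pics/t1_side.png

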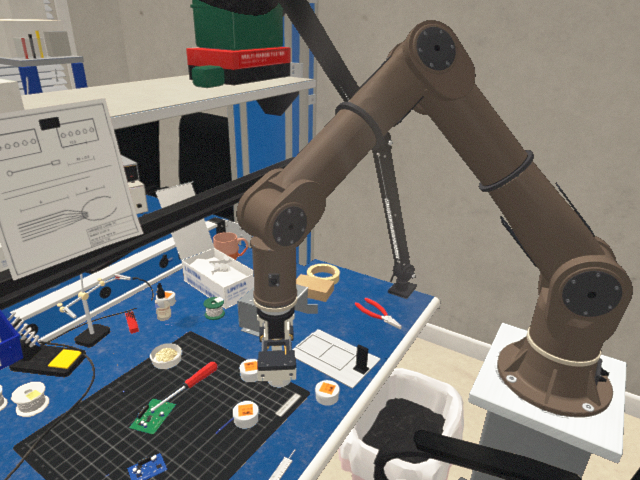

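{"method": "drive_tool", "body": {"commands": [[[0,0,0.1],[0,0,-2],-1],[[0,0,0.2],[0,0,-3.6],-1],[[0,0,0.3],[2,-3.2,-3.6],-1],[[0,0,0.4],[4,-6.4,-3.6],-1],[[0,0,0.5],[6,-9.6,-3.6],-1],[[0,0,0.62],[8,-12.8,-3.6],-1],[[0,0,0.73],[9.5,-15.2,-3.6],-1],[[0,0,0.73],[9.5,-15.2,-3.6],-1],[[0,0,0.73],[9.5,-15.2,-3.6],-1]], "newtons": 40}}

```text
clock: 9.78
position: [0.522, 0.2164, 0.0899]
ee_rot: [0.139, 3.138, -0.002]
force: [-0.1, 0.6, -5.7]
width: 0.542
gripper_force: 40.0
```

```bash
cat >> h.py <<'E'
def clear():
    s=readout.observe(); q=s["joints"]; x=0.61*np.sin(q[1]); e=np.array([x*np.cos(q[0]),-x*np.sin(q[0]),.205+.61*np.cos(q[1])])
    w=s["position"]+[0,0,.36]; a,b=np.array([.489,-.0046,.489]),np.array([.62,.23,.86])
    t=np.linspace(0,1,60)[:,None]
    D=lambda P,Q:np.linalg.norm(P[:,None]-Q[None],axis=2).min()
    lamp=np.vstack([a+(b-a)*t,np.array([.452,-.179,0])+(a-np.array([.452,-.179,0]))*t])
    print("elbow",e,"wrist",w,"L2",np.linalg.norm(w-e),"clear fore",D(e+(w-e)*t,lamp),"tool",D(w+(s["position"]-w)*t,lamp),"elb",D(e[None],lamp))
E
python3 - <<'E'
from h import *
s=readout.observe(); print(s["position"],s["joints"],s["width"],s["force"]); clear()
rows([(.5213,.2182,.015,175.1)])
E
```

```text
[0.522  0.2164 0.0899] [-0.0604  0.5681 -0.6065  1.8353  0.4157  0.8677  0.6148] 0.5417538514855156 [-0.1131  0.6109 -5.6867]
elbow [0.3276 0.0198 0.7192] wrist [0.522  0.2164 0.4499] L2 0.38597459523819383 clear fore 0.11474741174055582 tool 0.20785536057567594 elb 0.23725685024371368
[[-0.001,0.001,-0.003],[0.09,0.18,7.49]] n=1.8
```

{"method": "drive_tool", "body": {"commands": [[[0,0,0],[0.1,0.2,3.5],-1],[[0,0,0],[0.1,0.2,6.5],-1],[[0,0,0],[0.1,0.2,7.3],-1],[[0,0,0],[0.1,0.2,7.5],-1],[[0,0,0],[0.1,0.2,7.5],-1]]}}

```text
clock: 10.2
position: [0.5198, 0.2224, 0.0149]
ee_rot: [-0.128, -3.138, -0.0]
force: [-0.3, -0.2, -4.1]
width: 0.55
gripper_force: 3.8
```

```bash
python3 - <<'E'
from h import *
heft(5)
im=cams.get_image("side"); cv2.imwrite("pics/p1.png",cv2.resize(im[285:405,240:400],(800,600),interpolation=cv2.INTER_CUBIC))
E
```

```text
pos [0.5208 0.2217 0.0152] rot [0.1319 3.1383 0.0012] q [-0.116   0.6664 -0.5444  1.8873  0.5026  0.7261  0.5369] w 0.5411911936584552 39.9991432888055 F [-0.1722  0.0507 -4.3747] [0.4148 0.2659 0.3283] [ -0.1421 -70.6479 -10.4582 -21.4377  -0.0633   0.0942   0.0115] 10.45
```

View pics/p1.png

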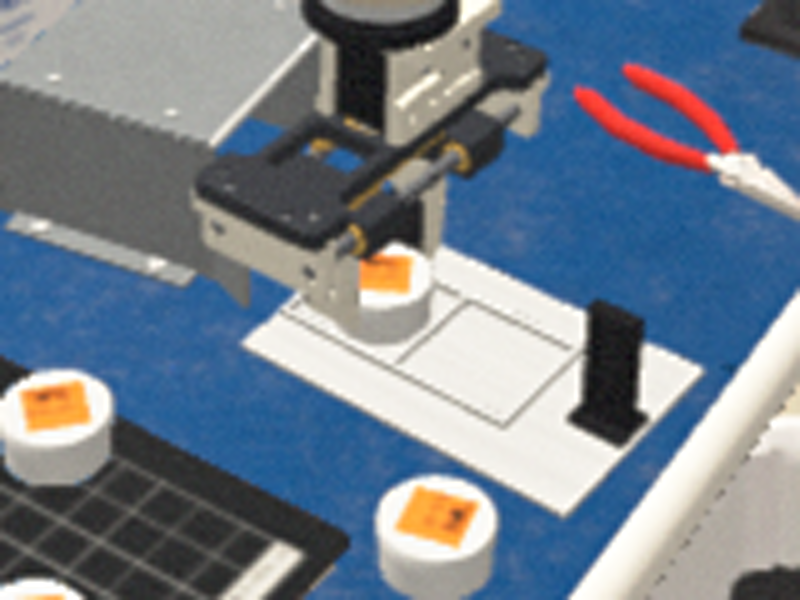

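The tin is over the back pocket, still hanging 1–2 mm up, and about 3 mm too far in +y. The momentary grip slackening has already happened. I'll nudge it over, lower it and release.

{"method": "drive_tool", "body": {"commands": [[[0,0,0],[0,-0.3,0],-1],[[0,0,0],[0,-0.3,0.1],-1],[[0,0,0],[0,-0.3,0.2],-1],[[0,0,0],[0,-0.3,0.2],-1]]}}

```text
clock: 10.83
position: [0.5205, 0.2178, 0.0146]
ee_rot: [0.133, 3.137, -0.001]
force: [-6.8, -4.0, 19.9]
width: 0.546
gripper_force: 40.0
```

```bash
python3 - <<'E'
from h import *
heft(4)
E
```

```text
pos [0.5205 0.2178 0.0146] rot [ 0.1333  3.1373 -0.0009] q [-0.1115  0.6648 -0.5431  1.8922  0.5049  0.7229  0.5383] w 0.539656485151507 40.0041800388135 F [-6.1346 -4.1438 19.7901] [0.5001 0.1829 0.4783] [ -0.6065 -58.8553  -8.07   -20.4191   0.6842  -2.4883  -0.0562] 11.0333
```

{"method": "drive_tool", "body": {"commands": [[[0,0,0],[0,0,-0.15],-1],[[0,0,0],[0,0,-0.15],0.6],[[0,0,0],[0,0,-0.15],1],[[0,0,0],[0,0,-0.15],1],[[0,0,0],[0,0,-0.15],1],[[0,0,0],[0,0,-0.15],1],[[0,0,0],[0,0,-0.15],1],[[0,0,0],[0,0,-3.5],1],[[0,0,0],[0,0,-7.5],1],[[0,0,0],[0,0,-9],1],[[0,0,0],[0,0,-9],1]]}}

```text
clock: 11.95
position: [0.5225, 0.2196, 0.1068]
ee_rot: [0.133, 3.133, 0.005]
force: [-0.4, -0.0, -0.6]
width: 1.0
gripper_force: 0.0
```

```bash
python3 - <<'E'
from h import *
heft(5)
rows([(.56,.30,.10,195),(.592,.383,.10,213),(.592,.383,.0125,213)])
E
```

```text
pos [0.5196 0.2173 0.1014] rot [-0.1332 -3.1368  0.0018] q [-0.0526  0.5538 -0.6196  1.8274  0.4031  0.8913  0.6254] w 1.0007321556577524 0.0 F [-0.3529  0.0558 -0.5642] [0.5234 0.4113 0.4286] [  0.056  -64.3184  -9.7459 -25.0501  -0.0202   0.0704  -0.0032] 12.2
[[-0.001,-0.002,-0.347],[-3.33,8.58,0.12]] n=2.8
[[-0.001,-0.002,-0.661],[-5.81,17.12,0.11]] n=2.5
[[-0.001,-0.002,-0.661],[-5.83,17.13,8.86]] n=2.1
```

{"method": "drive_tool", "body": {"commands": [[[0,0,-0.12],[-1,3,0],1],[[0,0,-0.24],[-2,6,0],1],[[0,0,-0.36],[-3.3,9,0],1],[[0,0,-0.48],[-4.2,12,0],1],[[0,0,-0.6],[-5,15,0],1],[[0,0,-0.66],[-5.8,17.1,0],1],[[0,0,-0.66],[-5.8,17.1,0],1],[[0,0,-0.66],[-5.8,17.1,4],1],[[0,0,-0.66],[-5.8,17.1,7.5],1],[[0,0,-0.66],[-5.8,17.1,8.8],1],[[0,0,-0.66],[-5.8,17.1,8.8],1],[[0,0,-0.66],[-5.8,17.1,8.8],1]]}}

```text
clock: 13.2
position: [0.5921, 0.3829, 0.0143]
ee_rot: [0.89, -3.011, 0.001]
force: [0.7, 0.7, 0.9]
width: 1.001
gripper_force: 0.0
```

{"method": "drive_tool", "body": {"commands": [[[0,0,0],[0,0,0],-1],[[0,0,0],[0,0,0],-1],[[0,0,0],[0,0,0],-1],[[0,0,0],[0,0,0],-1],[[0,0,0],[0,0,0],-1],[[0,0,0],[0,0,0],-1],[[0,0,0],[0,0,0],-1],[[0,0,0],[0,0,-2],-1],[[0,0,0],[0,0,-4],-1],[[0,0,0],[0,0,-4],-1],[[0,0,0],[0,0,-4],-1],[[0,0,0],[0,0,-4],-1]]}}

```text
clock: 14.2
position: [0.5924, 0.3829, 0.054]
ee_rot: [0.891, -3.012, 0.001]
force: [-0.9, -0.4, -1.8]
width: 0.545
gripper_force: 40.0
```

```bash
python3 - <<'E'
from h import *
heft(8)
rows([(.592,.383,.0125,213)])
E
```

```text
pos [0.5925 0.3833 0.0543] rot [ 0.8909 -3.0121  0.0002] q [-0.2468  0.8359 -0.7061  1.4762  0.5885  1.0493  1.0584] w 0.5439186121719529 39.99984241789207 F [ 0.0351  0.0002 -0.8778] [0.6242 0.6043 0.4705] [  0.0173 -83.4241 -15.8794 -25.207    0.0071   0.0977  -0.0012] 14.6
[[0.000,-0.001,-0.001],[0.05,0.00,4.18]] n=1.0
```

{"method": "drive_tool", "body": {"commands": [[[0,0,0],[0,0,3.5],-1],[[0,0,0],[0,0,4],-1],[[0,0,0],[0,0,4],-1],[[0,0,0],[0,0,4],1],[[0,0,0],[0,0,4],1],[[0,0,0],[0,0,4],1],[[0,0,0],[0,0,4],1],[[0,0,0],[0,0,4],1],[[0,0,0],[0,0,0],1],[[0,0,0],[0,0,-4],1],[[0,0,0],[0,0,-4.5],1],[[0,0,0],[0,0,-4.5],1]]}}

```text
clock: 15.6
position: [0.594, 0.3853, 0.1039]
ee_rot: [-0.889, 3.007, 0.004]
force: [-0.0, 1.0, 0.2]
width: 0.999
gripper_force: 0.0
```

```bash
python3 - <<'E'
from h import *
heft(2)
rows([(.517,.491,.10,224),(.517,.491,.0125,224)])
E
```

```text
pos [0.5928 0.3832 0.0999] rot [-0.8906  3.012  -0.0004] q [-0.2368  0.7906 -0.7292  1.442   0.5546  1.1202  1.0846] w 1.0006443263153535 0.0 F [-0.0932  0.2474 -0.6454] [0.0725 0.5827 0.9508] [ -0.2774 -84.1841 -16.3086 -27.6921  -0.0388   0.0741   0.0256] 15.7
[[-0.001,0.001,-0.193],[0.50,13.17,-0.02]] n=3.2
[[-0.001,0.001,-0.193],[0.50,13.17,8.73]] n=2.1
```

{"method": "drive_tool", "body": {"commands": [[[0,0,-0.06],[0.1,4,0],1],[[0,0,-0.12],[0.3,8,0],1],[[0,0,-0.19],[0.5,12,0],1],[[0,0,-0.19],[0.5,13.2,0],1],[[0,0,-0.19],[0.5,13.2,0],1],[[0,0,-0.19],[0.5,13.2,4],1],[[0,0,-0.19],[0.5,13.2,7.5],1],[[0,0,-0.19],[0.5,13.2,8.7],1],[[0,0,-0.19],[0.5,13.2,8.7],1],[[0,0,-0.19],[0.5,13.2,8.7],1]]}}

```text
clock: 16.53
position: [0.5168, 0.4907, 0.0124]
ee_rot: [1.171, -2.914, 0.001]
force: [-0.1, 0.6, 0.3]
width: 1.003
gripper_force: 0.0
```

{"method": "drive_tool", "body": {"commands": [[[0,0,0],[0,0,0],-1],[[0,0,0],[0,0,0],-1],[[0,0,0],[0,0,0],-1],[[0,0,0],[0,0,0],-1],[[0,0,0],[0,0,0],-1],[[0,0,0],[0,0,0],-1],[[0,0,0],[0,0,0],-1],[[0,0,0],[0,0,-2],-1],[[0,0,0],[0,0,-4],-1],[[0,0,0],[0,0,-4],-1],[[0,0,0],[0,0,-4],-1],[[0,0,0],[0,0,-4],-1]]}}

```text
clock: 17.53
position: [0.5164, 0.4907, 0.0516]
ee_rot: [1.172, -2.914, 0.002]
force: [-0.3, -0.1, -2.7]
width: 0.548
gripper_force: 40.0
```

```bash
python3 - <<'E'
from h import *
heft(8)
tray("t2")
rows([(.5,.34,.10,195),(.4555,.2239,.10,175.1)])
E
```

```text
pos [0.5165 0.4913 0.0523] rot [ 1.1726 -2.914   0.0003] q [-0.4201  0.8596 -0.7414  1.4542  0.6219  1.0717  1.0463] w 0.5486005741660588 39.99932520557195 F [-0.1708 -0.1484 -2.7148] [0.6918 0.5631 0.4136] [  0.0199 -85.5162 -17.2633 -25.4783   0.0075   0.0983  -0.0014] 17.9333
scene [ 296  311   76   60 2095] ((463.9574279785156, 222.9805450439453), (126.76038360595703, 194.52188110351562), 85.08228302001953)
side [ 289  330   75   58 2280] ((466.7376708984375, 233.0103759765625), (144.36790466308594, 196.95848083496094), 83.49302673339844)
  fin? [361.6923 359.4654] [354 345  15  29] [0.3843 0.2338 0.037 ]
[[-0.000,-0.000,0.503],[11.68,-9.78,-4.74]] n=4.0
[[-0.000,-0.000,0.851],[22.93,-15.07,-4.74]] n=3.0
```

{"method": "drive_tool", "body": {"commands": [[[0,0,0.1],[1.5,-1,-2.5],-1],[[0,0,0.2],[4,-3,-4.7],-1],[[0,0,0.3],[7,-5.5,-4.7],-1],[[0,0,0.4],[9.5,-8,-4.7],-1],[[0,0,0.5],[12,-10,-4.7],-1],[[0,0,0.6],[15,-11.5,-4.7],-1],[[0,0,0.7],[18.5,-13,-4.7],-1],[[0,0,0.8],[21.5,-14.3,-4.7],-1],[[0,0,0.85],[22.9,-15.1,-4.7],-1],[[0,0,0.85],[22.9,-15.1,-4.7],-1],[[0,0,0.85],[22.9,-15.1,-4.7],-1],[[0,0,0.85],[22.9,-15.1,-4.7],-1]]}}

```text
clock: 19.03
position: [0.4566, 0.2251, 0.1002]
ee_rot: [0.131, 3.138, 0.002]
force: [-1.0, 0.5, -2.1]
width: 0.551
gripper_force: 40.0
```

```bash
python3 - <<'E'
from h import *
s=readout.observe(); print(s["position"],s["joints"],s["width"],s["force"]); clear()
for n in("scene","side"):
    for b,t in blobs(orange(cv2.imread(f"pics/t2_{n}.png")),15,200): print(n,b,t[4],cast(cams.camera_info(n),b,.030)[0])
rows([(.4555,.2235,.03,175.1),(.4555,.2235,.0145,175.1)])
E
```

```text
[0.4566 0.2251 0.1002] [-0.0772  0.4833 -0.6475  1.9606  0.3923  0.8221  0.5462] 0.5512254899877134 [-1.0044  0.5499 -2.1317]
elbow [0.2826 0.0219 0.7451] wrist [0.4566 0.2251 0.4602] L2 0.39081641510811566 clear fore 0.16194970184014798 tool 0.21774935384783145 elb 0.2874946612945679
scene [202.8824 256.1176] 17 [0.9801 0.2874 0.03  ]
scene [260.6875 337.1875] 16 [0.5879 0.3788 0.03  ]
side [167.     294.2941] 17 [0.9763 0.283  0.03  ]
side [316.3529 337.5   ] 34 [0.5199 0.2153 0.03  ]
side [328.9773 387.8636] 44 [0.4047 0.347  0.03  ]
[[0.001,0.001,0.002],[0.10,-0.18,7.02]] n=1.7
[[0.001,0.001,0.002],[0.10,-0.18,8.57]] n=0.4
```

{"method": "drive_tool", "body": {"commands": [[[0,0,0],[0.1,-0.2,3.5],-1],[[0,0,0],[0.1,-0.2,7],-1],[[0,0,0],[0.1,-0.2,8.2],-1],[[0,0,0],[0.1,-0.2,8.4],-1],[[0,0,0],[0.1,-0.2,8.5],-1],[[0,0,0],[0.1,-0.2,8.5],-1]]}}

```text
clock: 19.53
position: [0.4554, 0.2232, 0.0157]
ee_rot: [0.132, 3.138, 0.002]
force: [0.6, -0.2, -1.8]
width: 0.55
gripper_force: 40.0
```

```bash
python3 - <<'E'
from h import *
heft(4)
E
```

```text
pos [0.4556 0.2224 0.0158] rot [0.1334 3.1371 0.0013] q [-0.1513  0.6001 -0.555   2.0328  0.5177  0.6461  0.4353] w 0.5501531494331802 39.99927015742287 F [ 0.3107  0.0235 -1.8999] [0.3454 0.3217 0.3837] [ -0.1582 -62.1335  -8.8544 -18.8138  -0.0397   0.0685   0.0135] 19.7333
```

{"method": "drive_tool", "body": {"commands": [[[0,0,0],[0,0,0.1],-1],[[0,0,0],[0,0,0.2],-1],[[0,0,0],[0,0,0.2],-1],[[0,0,0],[0,0,0.2],0.6],[[0,0,0],[0,0,0.2],1],[[0,0,0],[0,0,0.2],1],[[0,0,0],[0,0,0.2],1],[[0,0,0],[0,0,0.2],1],[[0,0,0],[0,0,0.2],1],[[0,0,0],[0,0,-3.5],1],[[0,0,0],[0,0,-7.5],1],[[0,0,0],[0,0,-9],1],[[0,0,0],[0,0,-9],1]]}}

```text
clock: 20.82
position: [0.4568, 0.2235, 0.1084]
ee_rot: [0.133, 3.133, 0.005]
force: [0.1, 0.9, -0.2]
width: 1.0
gripper_force: 0.0
```

```bash
python3 - <<'E'
from h import *
s=readout.observe(); print(s["position"])
for n in("scene","side"):
    im=cams.get_image(n)
    for b,t in blobs(orange(im),10,200): print(n,b,t[4],cast(cams.camera_info(n),b,.030)[0])
rows([(.4105,.346,.10,218),(.4105,.346,.010,218)])
E
```

```text
[0.4568 0.2235 0.1084]
scene [203.75  255.875] 24 [0.9792 0.2847 0.03  ]
scene [258.561  336.9756] 41 [0.5925 0.3825 0.03  ]
side [167.1111 294.2222] 18 [0.9764 0.2825 0.03  ]
side [316.5 337.5] 36 [0.5196 0.2151 0.03  ]
side [337.1905 349.1429] 42 [0.4542 0.2255 0.03  ]
side [249.7174 364.5   ] 46 [0.5944 0.3826 0.03  ]
side [329.0638 387.5745] 47 [0.405  0.3461 0.03  ]
[[-0.000,0.001,-0.749],[5.51,11.98,0.50]] n=6.0
[[-0.000,0.001,-0.749],[5.52,11.98,9.50]] n=2.2
```

{"method": "drive_tool", "body": {"commands": [[[0,0,-0.12],[1,2,0.5],1],[[0,0,-0.24],[2,4,0.5],1],[[0,0,-0.36],[3,6,0.5],1],[[0,0,-0.48],[4,8,0.5],1],[[0,0,-0.6],[5,10,0.5],1],[[0,0,-0.72],[5.5,12,0.5],1],[[0,0,-0.75],[5.5,12,0.5],1],[[0,0,-0.75],[5.5,12,0.5],1],[[0,0,-0.75],[5.5,12,4],1],[[0,0,-0.75],[5.5,12,7.5],1],[[0,0,-0.75],[5.5,12,9.3],1],[[0,0,-0.75],[5.5,12,9.3],1],[[0,0,-0.75],[5.5,12,9.3],1],[[0,0,-0.75],[5.5,12,9.3],1]]}}

```text
clock: 22.08
position: [0.4104, 0.3464, 0.0124]
ee_rot: [-1.024, 2.97, 0.0]
force: [0.4, -0.3, 0.3]
width: 0.997
gripper_force: 0.0
```

{"method": "drive_tool", "body": {"commands": [[[0,0,0],[0,0,0],-1],[[0,0,0],[0,0,0],-1],[[0,0,0],[0,0,0],-1],[[0,0,0],[0,0,0],-1],[[0,0,0],[0,0,0],-1],[[0,0,0],[0,0,0],-1],[[0,0,0],[0,0,0],-1],[[0,0,0],[0,0,-3],-1],[[0,0,0],[0,0,-7],-1],[[0,0,0],[0,0,-9],-1],[[0,0,0],[0,0,-9],-1],[[0,0,0],[0,0,-9],-1],[[0,0,0],[0,0,-9],-1]]}}

```text
clock: 23.17
position: [0.4101, 0.3454, 0.1009]
ee_rot: [1.025, -2.969, 0.002]
force: [-0.4, -0.7, -0.9]
width: 0.547
gripper_force: 40.0
```

```bash
python3 - <<'E'
from h import *
heft(2)
tray()
rows([(.4555,.225,.10,175.1),(.4555,.225,.040,175.1)])
E
```

```text
pos [0.4097 0.3453 0.1004] rot [ 1.025  -2.9675  0.0018] q [-0.2096  0.5813 -0.8321  1.8841  0.5361  0.9177  0.9364] w 0.5442432411788138 39.999724582303315 F [ 0.0615  0.2561 -1.1944] [0.3541 0.765  0.3597] [  0.089  -60.8632 -13.1255 -24.1052   0.0036   0.0822  -0.0062] 23.2667
scene [ 309  311   63   59 1456] ((465.1322937011719, 234.34814453125), (150.24562072753906, 194.5176239013672), 85.35509490966797)
  fin? [314.9431 313.1789] [302 303  29  21] [0.5458 0.212  0.037 ]
side [ 289  335   76   53 1569] ((466.29302978515625, 236.2675018310547), (105.20600891113281, 194.06600952148438), 86.87274169921875)
  fin? [330.4764 314.7547] [324 306  15  17] [0.5353 0.121  0.037 ]
  fin? [332.0169 326.9153] [323 325  19   5] [0.5048 0.1646 0.037 ]
  fin? [361.7066 359.4247] [355 345  14  29] [0.3843 0.2337 0.037 ]
  fin? [335.406  350.8496] [317 348  38   6] [0.4506 0.2408 0.037 ]
[[-0.001,-0.002,0.751],[3.84,-12.32,0.06]] n=6.0
[[-0.001,-0.002,0.751],[3.83,-12.32,6.06]] n=1.4
```

{"method": "drive_tool", "body": {"commands": [[[0,0,0.12],[0.6,-2,0],-1],[[0,0,0.24],[1.2,-4,0],-1],[[0,0,0.36],[1.9,-6,0],-1],[[0,0,0.48],[2.5,-8,0],-1],[[0,0,0.6],[3.2,-10,0],-1],[[0,0,0.72],[3.8,-12,0],-1],[[0,0,0.75],[3.8,-12.3,0],-1],[[0,0,0.75],[3.8,-12.3,0],-1],[[0,0,0.75],[3.8,-12.4,0],-1],[[0,0,0.75],[3.8,-12.4,3],-1],[[0,0,0.75],[3.8,-12.4,5.4],-1],[[0,0,0.75],[3.8,-12.4,5.4],-1],[[0,0,0.75],[3.8,-12.4,5.4],-1],[[0,0,0.75],[3.8,-12.4,5.4],-1]]}}

```text
clock: 24.53
position: [0.4568, 0.2265, 0.0485]
ee_rot: [0.129, 3.139, 0.001]
force: [0.3, 1.0, -1.2]
width: 0.543
gripper_force: 40.0
```

```bash
python3 - <<'E'
from h import *
heft(3); clear()
rows([(.455,.224,.0415,175.1)])
E
```

```text
pos [0.4575 0.226  0.049 ] rot [0.1321 3.1371 0.0018] q [-0.1187  0.5574 -0.6027  2.0018  0.4722  0.7202  0.4735] w 0.5461138997902558 39.999789250432514 F [ 0.014   0.5105 -0.5336] [0.1532 0.5574 0.3901] [ -0.1891 -59.42    -8.9234 -20.5366  -0.0467   0.082    0.0232] 24.6833
elbow [0.3204 0.0382 0.7227] wrist [0.4575 0.226  0.409 ] L2 0.3905029109391344 clear fore 0.1545442212968568 tool 0.24214791079279893 elb 0.24147910457880753
[[0.001,0.002,0.001],[0.23,-0.23,0.75]] n=0.2
```

{"method": "drive_tool", "body": {"commands": [[[0,0,0],[0.2,-0.2,0.2],-1],[[0,0,0],[0.2,-0.2,0.5],-1],[[0,0,0],[0.2,-0.2,0.7],-1],[[0,0,0],[0.2,-0.2,0.7],-1],[[0,0,0],[0.2,-0.2,0.7],-1],[[0,0,0],[0.2,-0.2,0.7],-1]]}}

```text
clock: 25.18
position: [0.4548, 0.2231, 0.0412]
ee_rot: [0.134, 3.138, -0.001]
force: [-2.6, -2.5, 9.3]
width: 0.55
gripper_force: 40.0
```

```bash
python3 - <<'E'
from h import *
heft(3)
E
```

```text
pos [0.4547 0.2231 0.0412] rot [ 0.1335  3.1382 -0.001 ] q [-0.1234  0.5648 -0.5939  2.0148  0.4833  0.7026  0.4631] w 0.5426230072327473 40.00215372419916 F [-2.2836 -2.5242  9.4292] [0.2312 0.3749 0.3089] [ -0.5707 -55.5115  -8.3047 -19.6693   0.1535  -1.0886  -0.0008] 25.3333
```

Contact at the expected height (9 N up). I'll release it and go for tin A.

{"method": "drive_tool", "body": {"commands": [[[0,0,0],[0,0,-0.1],-1],[[0,0,0],[0,0,-0.1],0.5],[[0,0,0],[0,0,-0.1],1],[[0,0,0],[0,0,-0.1],1],[[0,0,0],[0,0,-0.1],1],[[0,0,0],[0,0,-0.1],1],[[0,0,0],[0,0,-0.1],1],[[0,0,0],[0,0,-3],1],[[0,0,0],[0,0,-6],1],[[0,0,0],[0,0,-6],1],[[0,0,0],[0,0,-6],1]]}}

```text
clock: 26.25
position: [0.4558, 0.224, 0.1021]
ee_rot: [0.134, 3.136, 0.002]
force: [-1.4, 0.2, 0.2]
width: 1.003
gripper_force: 0.0
```

```bash
python3 - <<'E'
from h import *
s=readout.observe(); print(s["position"])
for n in("scene","side"):
    im=cams.get_image(n)
    for b,t in blobs(orange(im),10,200): print(n,b,t[4],[cast(cams.camera_info(n),b,z)[0,:2] for z in(.030,.056)])
rows([(.54,.32,.10,195),(.592,.383,.10,213),(.592,.383,.013,213)])
E
```

```text
[0.4558 0.224  0.1021]
scene [203.625  255.8333] 24 [array([0.9796, 0.2849]), array([0.9524, 0.3013])]
scene [258.3143 336.8   ] 35 [array([0.5935, 0.3825]), array([0.5743, 0.3969])]
side [167.1111 294.2222] 18 [array([0.9764, 0.2825]), array([0.9426, 0.3087])]
side [316.3714 337.5143] 35 [array([0.5198, 0.2153]), array([0.5024, 0.2439])]
side [339.3947 340.7632] 38 [array([0.4656, 0.1949]), array([0.4501, 0.2242])]
side [249.6591 364.3636] 44 [array([0.5948, 0.3823]), array([0.5747, 0.4049])]
[[-0.001,-0.000,-0.347],[-7.69,10.40,0.02]] n=3.1
[[-0.001,-0.000,-0.661],[-12.34,17.12,0.01]] n=2.5
[[-0.001,-0.000,-0.661],[-12.34,17.12,8.71]] n=2.1
```

{"method": "drive_tool", "body": {"commands": [[[0,0,-0.12],[-2,3,-0.5],1],[[0,0,-0.24],[-4.5,6,-0.5],1],[[0,0,-0.36],[-7,9,-0.5],1],[[0,0,-0.48],[-9,12,0],1],[[0,0,-0.6],[-11,15,0],1],[[0,0,-0.66],[-12.3,17.1,0],1],[[0,0,-0.66],[-12.3,17.1,0],1],[[0,0,-0.66],[-12.3,17.1,0],1],[[0,0,-0.66],[-12.3,17.1,4],1],[[0,0,-0.66],[-12.3,17.1,7.5],1],[[0,0,-0.66],[-12.3,17.1,8.7],1],[[0,0,-0.66],[-12.3,17.1,8.7],1],[[0,0,-0.66],[-12.3,17.1,8.7],1],[[0,0,-0.66],[-12.3,17.1,8.7],1]]}}

```text
clock: 27.52
position: [0.5924, 0.3841, 0.0159]
ee_rot: [-0.89, 3.011, 0.002]
force: [-0.1, 0.7, 0.8]
width: 1.0
gripper_force: 0.0
```

{"method": "drive_tool", "body": {"commands": [[[0,0,0],[0,0,0],-1],[[0,0,0],[0,0,0],-1],[[0,0,0],[0,0,0],-1],[[0,0,0],[0,0,0],-1],[[0,0,0],[0,0,0],-1],[[0,0,0],[0,0,0],-1],[[0,0,0],[0,0,0],-1],[[0,0,0],[0,0,-3],-1],[[0,0,0],[0,0,-7],-1],[[0,0,0],[0,0,-9],-1],[[0,0,0],[0,0,-9],-1],[[0,0,0],[0,0,-9],-1],[[0,0,0],[0,0,-9],-1]]}}

```text
clock: 28.6
position: [0.5914, 0.3827, 0.1027]
ee_rot: [0.891, -3.011, 0.002]
force: [-0.5, 0.4, -1.6]
width: 0.543
gripper_force: 40.0
```

```bash
python3 - <<'E'
from h import *
heft(2)
tray("t3")
rows([(.55,.30,.105,195),(.5208,.2175,.105,175.1),(.5208,.2175,.045,175.1)])
E
```

```text
pos [0.5911 0.3824 0.1019] rot [ 0.8904 -3.0102  0.0021] q [-0.229   0.7926 -0.7452  1.4412  0.5631  1.1308  1.078 ] w 0.5474036227158837 39.99983726564096 F [ 0.0209 -0.1874 -1.0515] [0.4432 0.7587 0.4073] [ -0.0675 -83.0707 -16.2362 -27.1077   0.0053   0.086   -0.0027] 28.7
scene [ 296  311   76   59 2037] ((463.9540710449219, 222.7117156982422), (127.054443359375, 194.4581756591797), 85.1378402709961)
side [ 289  330   75   58 2192] ((465.0555114746094, 214.67703247070312), (144.9947052001953, 195.22344970703125), 85.22615051269531)
  fin? [361.7171 359.4806] [355 346  14  28] [0.3842 0.2339 0.037 ]
[[-0.001,-0.002,0.313],[7.96,-4.70,-0.26]] n=2.5
[[-0.001,-0.002,0.661],[14.90,-10.04,-0.24]] n=2.8
[[-0.001,-0.002,0.661],[14.89,-10.03,5.76]] n=1.4
```

View pics/t3_side.png

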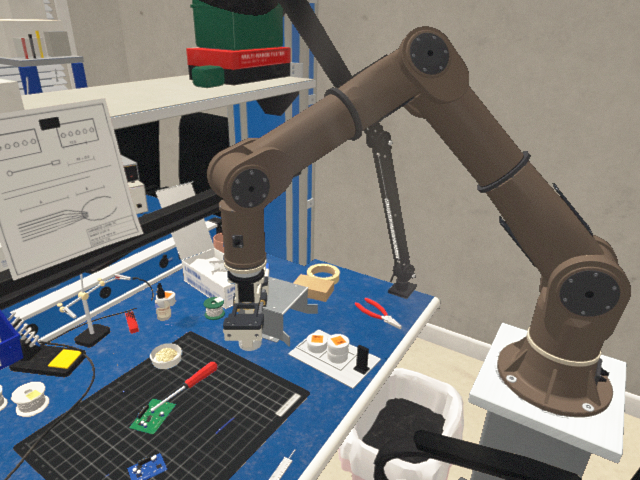

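Side view: the front pair is stacked at (338,347), the single back tin is at (317,343), and tin A is held at (248,335).

{"method": "drive_tool", "body": {"commands": [[[0,0,0.11],[2.5,-1.6,-0.2],-1],[[0,0,0.22],[5,-3.2,-0.2],-1],[[0,0,0.33],[8,-4.8,-0.2],-1],[[0,0,0.44],[10.5,-6.5,-0.2],-1],[[0,0,0.55],[13,-8.4,-0.2],-1],[[0,0,0.66],[14.9,-10,-0.2],-1],[[0,0,0.66],[14.9,-10,-0.2],-1],[[0,0,0.66],[14.9,-10,-0.2],-1],[[0,0,0.66],[14.9,-10,2.5],-1],[[0,0,0.66],[14.9,-10,5.2],-1],[[0,0,0.66],[14.9,-10,5.5],-1],[[0,0,0.66],[14.9,-10,5.5],-1],[[0,0,0.66],[14.9,-10,5.5],-1]]}}

```text
clock: 29.88
position: [0.5213, 0.2197, 0.0493]
ee_rot: [-0.13, -3.139, -0.001]
force: [0.0, 0.3, -0.7]
width: 0.544
gripper_force: 40.0
```

```bash
python3 - <<'E'
from h import *
heft(3); clear()
rows([(.5208,.2175,.0405,175.1)])
E
```

```text
pos [0.5219 0.2193 0.05  ] rot [0.1324 3.137  0.0019] q [-0.0703  0.6261 -0.6027  1.8645  0.4825  0.798   0.5577] w 0.5431444505746955 39.9997712939512 F [ 0.3684  0.0706 -0.8987] [0.2313 0.2619 0.5199] [ -0.1518 -65.9701 -10.3877 -22.1451  -0.0396   0.0881   0.0173] 30.0333
elbow [0.3566 0.0251 0.6993] wrist [0.5219 0.2193 0.41  ] L2 0.3856352518810501 clear fore 0.1085196508653252 tool 0.23204798630979087 elb 0.20206839917829816
[[0.001,0.002,0.001],[0.10,-0.19,0.95]] n=0.2
```

{"method": "drive_tool", "body": {"commands": [[[0,0,0],[0.1,-0.2,0.4],-1],[[0,0,0],[0.1,-0.2,0.7],-1],[[0,0,0],[0.1,-0.2,0.9],-1],[[0,0,0],[0.1,-0.2,0.9],-1],[[0,0,0],[0.1,-0.2,0.9],-1],[[0,0,0],[0.1,-0.2,0.9],-1]]}}

```text
clock: 30.53
position: [0.5201, 0.2161, 0.0403]
ee_rot: [0.134, 3.138, -0.001]
force: [-2.4, -1.9, 7.3]
width: 0.54
gripper_force: 40.0
```

```bash
python3 - <<'E'
from h import *
heft(2)
E
```

```text
pos [0.5201 0.2161 0.0403] rot [ 0.1337  3.1382 -0.0011] q [-0.0733  0.636  -0.5936  1.8768  0.494   0.7789  0.549 ] w 0.5455164338841505 40.00169874925632 F [-2.2193 -2.0516  7.3863] [0.3096 0.1536 0.1613] [ -0.7235 -62.6145 -10.0304 -21.2636   0.0645  -1.0453  -0.0007] 30.6333
```

Contact again at the expected height. I'll release, rise well clear, and re-measure tray and bay.

{"method": "drive_tool", "body": {"commands": [[[0,0,0],[0,0,-0.1],-1],[[0,0,0],[0,0,-0.1],0.5],[[0,0,0],[0,0,-0.1],1],[[0,0,0],[0,0,-0.1],1],[[0,0,0],[0,0,-0.1],1],[[0,0,0],[0,0,-0.1],1],[[0,0,0],[0,0,-0.1],1],[[0,0,0],[0,0,-3],1],[[0,0,0],[0,0,-7],1],[[0,0,0],[3,0.3,-10],1],[[0,0,0],[7,0.6,-11],1],[[0,0,0],[11,0.6,-11],1],[[0,0,0],[13.5,0.6,-11],1],[[0,0,0],[13.5,0.6,-11],1],[[0,0,0],[13.5,0.6,-11],1]]}}

```text
clock: 31.88
position: [0.385, 0.234, 0.1502]
ee_rot: [0.13, 3.138, -0.001]
force: [0.9, -0.5, -0.4]
width: 0.998
gripper_force: 0.0
```

```bash
python3 - <<'E'
from h import *
s=readout.observe(); print(s["position"],s["joints"]); clear()
tray("t4")
for n in("scene","side"):
    im=cams.get_image(n)
    for b,t in blobs(orange(im),10,200): print(n,b,t[4],[cast(cams.camera_info(n),b,z)[0,:2] for z in(.030,.056)])
c=cams.camera_info("wrist"); im=cams.get_image("wrist"); cv2.imwrite("pics/w2.png",im)
E
```

```text
[0.385  0.234  0.1502] [-0.0545  0.3408 -0.7528  2.0335  0.3033  0.8775  0.5131]
elbow [0.2036 0.0111 0.7799] wrist [0.385  0.234  0.5102] L2 0.3941652931107176 clear fore 0.2201477697823642 tool 0.23703449417311095 elb 0.3742968842406273
scene [ 296  307   76   63 2177] ((472.0459899902344, 217.91867065429688), (135.36692810058594, 211.64297485351562), 85.01425170898438)
side [ 289  324   75   64 2379] ((477.10791015625, 212.20343017578125), (148.0959930419922, 219.86363220214844), 85.02137756347656)
  fin? [361.7171 359.4806] [355 346  14  28] [0.3842 0.2339 0.037 ]
scene [203.72 255.88] 25 [array([0.9792, 0.2848]), array([0.952 , 0.3012])]
scene [320.2632 313.1053] 19 [array([0.5403, 0.1959]), array([0.5222, 0.2142])]
side [167.     294.2941] 17 [array([0.9763, 0.283 ]), array([0.9426, 0.3091])]
side [316.3235 328.4706] 34 [array([0.5396, 0.1842]), array([0.5214, 0.2139])]
side [339.3077 340.7179] 39 [array([0.4659, 0.1948]), array([0.4503, 0.2241])]
```

View pics/t4_scene.png

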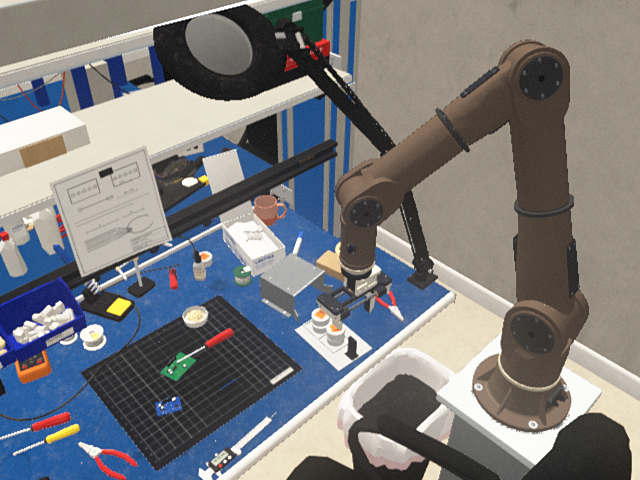

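Both stacks stand properly and the tray hasn't moved. Next I'll check the pliers against the tray's path and work out the fin grasp.

```bash
python3 - <<'E'
from h import *
c=cams.camera_info("scene")
for p in((470,228),(505,215),(545,285),(570,328),(528,292)): print(cast(c,np.array(p)/3.12+(220,215),.008)[0])
im=cams.get_image("side"); cv2.imwrite("pics/f.png",cv2.resize(im[300:390,280:400],(800,600),interpolation=cv2.INTER_CUBIC))
rows([(.3855,.2303,.031,175.1)])
E
```

```text
[ 0.525  -0.0062  0.008 ]
[ 0.5135 -0.0455  0.008 ]
[0.4225 0.0015 0.008 ]
[0.3699 0.0283 0.008 ]
[0.4276 0.0204 0.008 ]
[[0.000,-0.000,-0.001],[0.09,-0.36,11.85]] n=2.8
```

View pics/f.png

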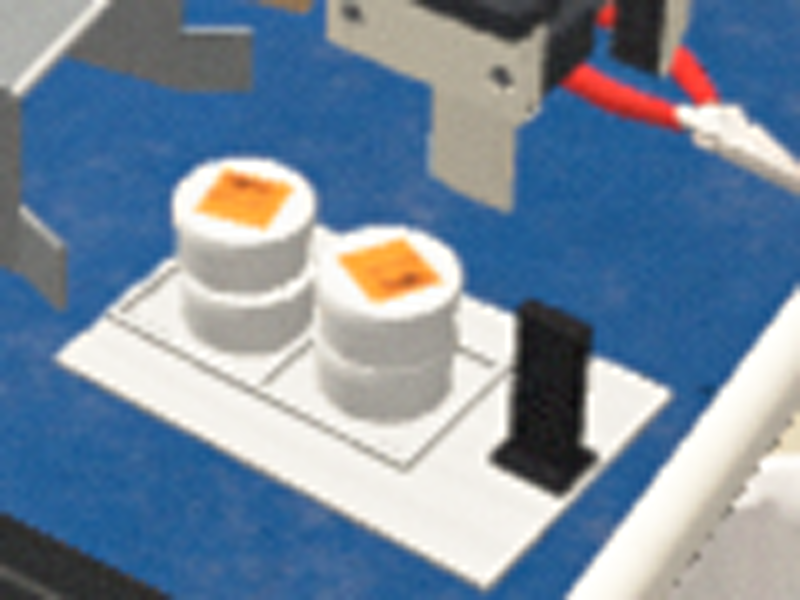

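{"method": "drive_tool", "body": {"commands": [[[0,0,0],[0.1,-0.4,3],1],[[0,0,0],[0.1,-0.4,6],1],[[0,0,0],[0.1,-0.4,9],1],[[0,0,0],[0.1,-0.4,11.5],1],[[0,0,0],[0.1,-0.4,11.8],1],[[0,0,0],[0.1,-0.4,11.8],1],[[0,0,0],[0.1,-0.4,11.8],1],[[0,0,0],[0.1,-0.4,11.8],-0.5],[[0,0,0],[0.1,-0.4,11.8],-1],[[0,0,0],[0.1,-0.4,11.8],-1],[[0,0,0],[0.1,-0.4,11.8],-1],[[0,0,0],[0.1,-0.4,11.8],-1],[[0,0,0],[0.1,-0.4,11.8],-1],[[0,0,0],[0.1,-0.4,11.8],-1],[[0,0,0],[0.1,-0.4,11.8],-1],[[0,0,0],[0.1,-0.4,11.8],-1],[[0,0,0],[0.1,-0.4,11.8],-1],[[0,0,0],[0.1,-0.4,11.8],-1]], "newtons": 25}}

```text
clock: 33.68
position: [0.3846, 0.23, 0.0317]
ee_rot: [-0.133, -3.139, 0.0]
force: [-0.1, -0.4, -0.6]
width: 0.249
gripper_force: 0.0
```

```bash
python3 - <<'E'
from h import *
heft(2); tray(); clear()
z=readout.observe()["position"][2]
rows([(.3915,.192,z,180.3),(.3975,.1543,z,185.5),(.475,.1618,z,185.5)])
E
```

```text
pos [0.3846 0.23   0.0317] rot [-0.1332 -3.1387  0.0001] q [-0.1864  0.5176 -0.613   2.1572  0.5176  0.613   0.3151] w 0.16654323509820798 0.0 F [ 0.3842 -0.0507 -0.4618] [0.3588 0.2771 0.1014] [ -0.0005 -53.2755  -7.6134 -17.3045  -0.0289   0.0627   0.0001] 33.7833
scene [ 296  308   76   62 1655] ((469.91082763671875, 211.25827026367188), (149.45480346679688, 207.78277587890625), 85.35509490966797)
  fin? [352.218  313.0376] [341 304  28  20] [0.4723 0.1348 0.037 ]
side [ 289  324   91   64 2411] ((476.8165283203125, 212.2288055419922), (148.0959930419922, 220.4486083984375), 85.02137756347656)
  fin? [362.2857 321.8036] [357 318  11   9] [0.4504 0.1023 0.037 ]
  fin? [355.194  328.7463] [343 325  23   9] [0.4518 0.1387 0.037 ]
  fin? [354.4    341.8143] [329 326  50  27] [0.4288 0.1861 0.037 ]
  fin? [364.9487 359.75  ] [354 338  23  36] [0.3775 0.2306 0.037 ]
elbow [0.2966 0.0559 0.7351] wrist [0.3845 0.23   0.3917] L2 0.39492170110023683 clear fore 0.20146725315628097 tool 0.27385426905386495 elb 0.2655848447072533
[[-0.000,-0.000,-0.090],[-1.01,-3.72,0.00]] n=0.9
[[-0.000,-0.000,-0.181],[-1.93,-7.43,0.00]] n=0.9
[[-0.000,-0.000,-0.181],[-9.59,-6.02,-0.00]] n=1.9
```

{"method": "drive_tool", "body": {"commands": [[[0,0,0],[0,0,0],-1],[[0,0,0],[0,0,0],-1],[[0,0,0],[0,0,0],-1],[[0,0,0],[0,0,0],-1],[[0,0,-0.01],[-0.1,-0.3,0],-1],[[0,0,-0.02],[-0.2,-0.8,0],-1],[[0,0,-0.03],[-0.3,-1.3,0],-1],[[0,0,-0.045],[-0.5,-1.8,0],-1],[[0,0,-0.06],[-0.6,-2.3,0],-1],[[0,0,-0.07],[-0.7,-2.8,0],-1],[[0,0,-0.08],[-0.9,-3.3,0],-1],[[0,0,-0.095],[-1,-3.8,0],-1],[[0,0,-0.11],[-1.1,-4.3,0],-1],[[0,0,-0.12],[-1.3,-4.9,0],-1],[[0,0,-0.135],[-1.4,-5.5,0],-1],[[0,0,-0.15],[-1.5,-6.1,0],-1],[[0,0,-0.165],[-1.7,-6.7,0],-1],[[0,0,-0.18],[-1.8,-7.2,0],-1],[[0,0,-0.181],[-1.9,-7.4,0],-1],[[0,0,-0.181],[-1.9,-7.4,0],-1]], "newtons": 30}}

```text
clock: 35.55
position: [0.3972, 0.1537, 0.0317]
ee_rot: [0.15, -3.138, 0.001]
force: [-0.6, 2.1, -2.6]
width: 0.108
gripper_force: 30.2
```

```bash
python3 - <<'E'
from h import *
heft(1); clear(); tray("t5")
im=cv2.imread("pics/t5_scene.png"); cv2.imwrite("pics/t5c.png",cv2.resize(im[220:380,220:430],(787,600),interpolation=cv2.INTER_CUBIC))
E
```

```text
pos [0.3972 0.154  0.0317] rot [ 0.1495 -3.1378  0.0013] q [ 0.0228  0.5056 -0.6659  2.2047  0.5585  0.6013  0.6107] w 0.11004675545945558 30.176711082458496 F [-0.9396  2.109  -2.5391] [0.3213 0.0396 0.022 ] [  1.6493 -51.8798  -6.6239 -17.3059  -0.0634   0.4219  -0.347 ] 35.6
elbow [ 0.2954 -0.0067  0.7387] wrist [0.3972 0.154  0.3917] L2 0.395719996994359 clear fore 0.1613067802404757 tool 0.20253008615153056 elb 0.2803450664678273
scene [ 306  297   75   57 1626] ((486.31500244140625, 161.08428955078125), (209.6004638671875, 133.08030700683594), 6.053893089294434)
side [ 299  315   84   53 2212] ((485.25701904296875, 160.3013916015625), (209.0919189453125, 135.7601318359375), 6.026823997497559)
  fin? [362.2439 327.5732] [347 322  32  11] [0.4391 0.1244 0.037 ]
  fin? [370.5833 347.9405] [365 343  12  11] [0.3855 0.1852 0.037 ]
```

View pics/t5c.png

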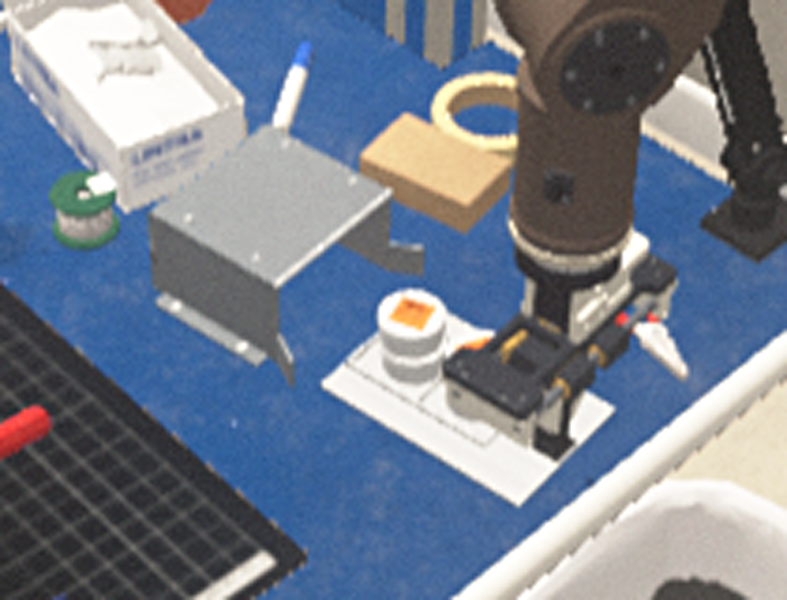

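The tray is held and aligned at about 6° yaw, with its stacks intact in front of the bay. I'll check the guide tips and then slide it in.

```bash
python3 - <<'E'
from h import *
c=cams.camera_info("scene")
P=cast(c,np.array([(291,383),(423,272)])/3.75+(220,220),0); print(P)
R=cast(c,np.array([(392,190),(277,286),(151,213),(268,126)])/3.75+(220,220),.085); print(R)
z=readout.observe()["position"][2]
rows([(.475,.1618,z,185.5)])
E
```

```text
[[0.5806 0.2477 0.    ]
 [0.5973 0.0855 0.    ]]
[[0.6189 0.1017 0.085 ]
 [0.6012 0.2417 0.085 ]
 [0.7299 0.257  0.085 ]
 [0.7453 0.1192 0.085 ]]
[[-0.001,-0.000,-0.000],[-7.81,0.01,-0.00]] n=1.9
```

{"method": "drive_tool", "body": {"commands": [[[0,0,0],[-0.3,-0.05,0],-1],[[0,0,0],[-0.8,-0.1,0],-1],[[0,0,-0.003],[-1.3,-0.1,0],-1],[[0,0,-0.006],[-1.8,-0.15,0],-1],[[0,0,-0.009],[-2.3,-0.2,0],-1],[[0,0,-0.012],[-2.8,-0.2,0],-1],[[0,0,-0.012],[-3.3,-0.25,0],-1],[[0,0,-0.012],[-3.8,-0.25,0],-1],[[0,0,-0.012],[-4.3,-0.3,0],-1],[[0,0,-0.012],[-4.8,-0.3,0],-1],[[0,0,-0.012],[-5.3,-0.3,0],-1],[[0,0,-0.012],[-5.8,-0.3,0],-1],[[0,0,-0.012],[-6.3,-0.3,0],-1],[[0,0,-0.012],[-6.8,-0.3,0],-1],[[0,0,-0.012],[-7.3,-0.3,0],-1],[[0,0,-0.012],[-7.8,-0.3,0],-1],[[0,0,-0.012],[-7.8,-0.3,0],-1]]}}

```text
clock: 37.12
position: [0.4731, 0.1586, 0.0316]
ee_rot: [0.169, -3.133, 0.003]
force: [-9.5, -1.2, 9.7]
width: 0.111
gripper_force: 30.0
```

```bash
python3 - <<'E'
from h import *
heft(1); clear()
im=cams.get_image("scene"); cv2.imwrite("pics/t6c.png",cv2.resize(im[220:380,220:430],(787,600),interpolation=cv2.INTER_CUBIC))
E
```

```text
pos [0.4731 0.1586 0.0316] rot [ 0.1691 -3.1334  0.0031] q [ 0.053   0.5921 -0.6575  2.0319  0.5554  0.7039  0.7184] w 0.10506735424981384 29.996089339256287 F [-9.5258 -0.7839  9.9061] [0.0626 0.4261 0.1975] [  1.1997 -56.9119  -7.444  -22.9187   1.6607  -1.6952  -0.0445] 37.1667
elbow [ 0.34   -0.018   0.7112] wrist [0.4731 0.1586 0.3916] L2 0.3886337991822679 clear fore 0.10687054637318046 tool 0.18694647750651897 elb 0.23396327344092704
```

View pics/t6c.png

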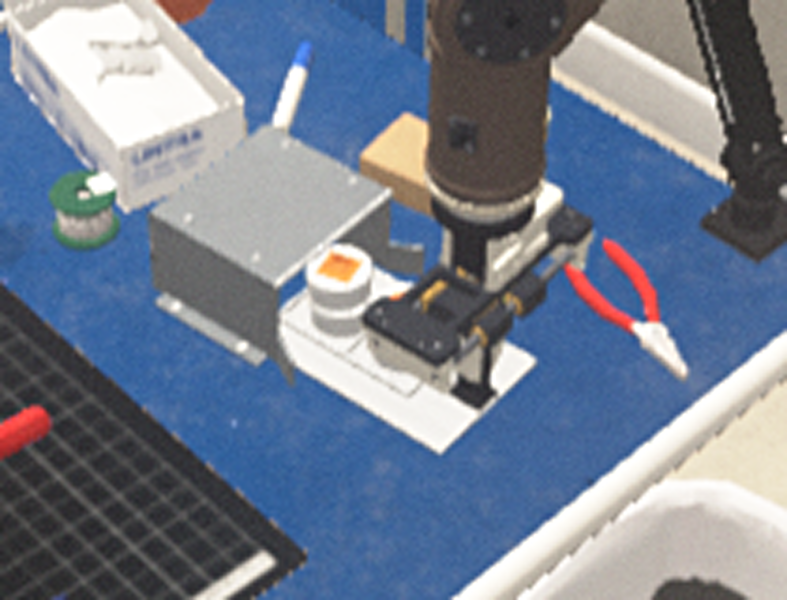

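{"method": "drive_tool", "body": {"commands": [[[0,0,0],[0.1,0,0],-1],[[0,0,0],[0.1,0,0],-0.3],[[0,0,0],[0.1,0,0],-0.3],[[0,0,0],[0.1,0,0],-0.3],[[0,0,0],[0.1,0,0],-0.3],[[0,0,0],[0.1,0,0],-0.3],[[0,-0.1,0],[-0.1,0,0],-0.3],[[0,-0.2,0],[-0.3,0,0],-0.3],[[0,-0.3,0],[-0.5,0,-0.1],-0.3],[[0,-0.35,0],[-0.6,0,-0.1],-0.3],[[0,-0.35,0],[-0.6,0,-0.1],-0.3],[[0,-0.35,0],[-0.6,0,-0.1],-0.3]]}}

```text
clock: 38.22
position: [0.4796, 0.1605, 0.0327]
ee_rot: [-0.154, 2.787, 0.028]
force: [-0.6, -0.2, 0.3]
width: 0.349
gripper_force: 0.0
```

```bash
cat >> h.py <<'E'
def rows2(wps,tilt):
    s=readout.observe(); p0,R0=s["position"],Ro.from_rotvec(s["ee_rot"])
    for x,y,z,yaw in wps:
        Q=pose(yaw)*Ro.from_euler("y",tilt); d=100*R0.inv().apply(np.array([x,y,z])-p0); r=(R0.inv()*Q).as_rotvec()
        print(r.round(3),d.round(2))
E
python3 - <<'E'
from h import *
heft(1); clear()
p=readout.observe()["position"]; tray("t7")
rows2([(p[0],p[1],p[2],186.2),(p[0]+.0915,p[1]+.0099,p[2],186.2)],-.35)
E
```

```text
pos [0.4796 0.1605 0.0327] rot [-0.1547  2.7876  0.0273] q [-0.4046  0.427  -0.1596  2.3504  1.3571  0.2138 -0.1759] w 0.3527532777583512 0.0 F [-0.7945 -0.3146  0.0281] [0.1461 0.1184 0.2496] [ -0.6556 -48.8938   0.2804 -15.3765   0.913    0.2177  -0.4101] 38.2667
elbow [0.2322 0.0995 0.7602] wrist [0.4796 0.1605 0.3927] L2 0.4472226828430269 clear fore 0.15710220606632835 tool 0.18795085237165696 elb 0.3324255882152834
scene [ 279  286   69   55 1361] ((553.6209716796875, 179.5184783935547), (206.9188995361328, 154.57498168945312), 1.7627910375595093)
side [ 283  311   71   46 1963] ((555.28857421875, 164.67564392089844), (201.98635864257812, 134.48635864257812), 4.317106246948242)
  fin? [341.6267 322.84  ] [329 314  27  18] [0.493  0.1359 0.037 ]
  fin? [342.5417 339.8958] [337 337  12   7] [0.4567 0.1956 0.037 ]
[-0.     0.     0.001] [ 0.14  0.04 -0.03]
[-0.     0.     0.001] [-8.5   0.03  3.12]
```

{"method": "drive_tool", "body": {"commands": [[[0,0.05,0],[0.2,0,0],-0.3],[[0,0.1,0],[0.3,0,0],-0.3],[[0,0.1,0],[0.3,0,0],-0.3],[[0,0.1,0],[0.3,0,0],-1],[[0,0.1,0],[0.3,0,0],-1],[[0,0.1,0],[0.3,0,0],-1],[[0,0.1,0],[0.3,0,0],-1],[[0,0.1,0],[0.3,0,0],-1],[[0,0.1,0],[0.3,0,0],-1],[[0,0.1,0],[0.3,0,0],-1]], "newtons": 25}}

```text
clock: 39.2
position: [0.4781, 0.1594, 0.0315]
ee_rot: [-0.157, 2.888, 0.019]
force: [1.4, -1.4, -3.7]
width: 0.108
gripper_force: 25.0
```

```bash
python3 - <<'E'
from h import *
heft(1); clear()
p=readout.observe()["position"]
rows2([(p[0],p[1],p[2],186.2),(p[0]+.08,p[1]+.0087,p[2]+.001,186.2)],-.25)
E
```

```text
pos [0.478  0.1595 0.0315] rot [-0.157   2.8879  0.0188] q [-0.2139  0.4564 -0.359   2.2568  0.8741  0.3353  0.3428] w 0.10605197841528942 24.998399913311005 F [ 1.3722 -1.0986 -3.3547] [0.0077 0.2697 0.3673] [ -0.597  -53.4698  -4.1311 -16.8201   0.4638  -0.606    0.0123] 39.25
elbow [0.2627 0.0571 0.7526] wrist [0.478  0.1595 0.3915] L2 0.4326970931805827 clear fore 0.14306618593407452 tool 0.18747234870549487 elb 0.30325548367845556
[-0.001 -0.     0.   ] [0. 0. 0.]
[-0.001 -0.     0.   ] [-7.82 -0.    1.89]
```

Gripped with good arm clearance. I'll push 8 cm inwards slowly.

{"method": "drive_tool", "body": {"commands": [[[0,0,0],[-0.3,0,0.07],-1],[[0,0,0],[-0.7,0,0.17],-1],[[0,0,0],[-1.1,0,0.27],-1],[[0,0,0],[-1.6,0,0.39],-1],[[0,0,0],[-2.1,0,0.51],-1],[[0,0,0],[-2.6,0,0.63],-1],[[0,0,0],[-3.1,0,0.75],-1],[[0,0,0],[-3.6,0,0.87],-1],[[0,0,0],[-4.1,0,0.99],-1],[[0,0,0],[-4.6,0,1.11],-1],[[0,0,0],[-5.1,0,1.23],-1],[[0,0,0],[-5.6,0,1.35],-1],[[0,0,0],[-6.1,0,1.47],-1],[[0,0,0],[-6.6,0,1.59],-1],[[0,0,0],[-7,0,1.69],-1],[[0,0,0],[-7.4,0,1.79],-1],[[0,0,0],[-7.8,0,1.89],-1],[[0,0,0],[-7.8,0,1.89],-1]]}}

```text
clock: 40.75
position: [0.5585, 0.168, 0.0322]
ee_rot: [-0.156, 2.888, 0.019]
force: [-0.1, 0.1, -8.3]
width: 0.108
gripper_force: 25.0
```

```bash
python3 - <<'E'
from h import *
heft(1); clear()
s=readout.observe();p=s["position"]; print("grasp",p-.019*Ro.from_rotvec(s["ee_rot"]).apply([0,0,1]))
rows2([(p[0]+.02,p[1]+.0022,p[2],186.2)],-.25)
E
```

```text
pos [0.5585 0.168  0.0324] rot [-0.1556  2.8877  0.0195] q [-0.1108  0.5503 -0.4315  2.0682  0.7847  0.4398  0.5225] w 0.10745735836730534 24.99912053346634 F [ 0.2419 -0.1876 -8.7072] [0.3719 0.3026 0.3625] [ -0.2289 -65.5313  -6.8438 -22.0516   0.7956  -1.1522   0.1122] 40.8
elbow [0.3171 0.0353 0.7249] wrist [0.5585 0.168  0.3924] L2 0.43185145974185835 clear fore 0.09528880641700285 tool 0.20749848615000674 elb 0.2459076234220077
grasp [0.5539 0.1675 0.0509]
[-0.    -0.    -0.001] [-1.95  0.    0.5 ]
```

{"method": "drive_tool", "body": {"commands": [[[0,0,0],[0,0,0.1],-1],[[0,0,0],[-0.2,0,0.15],-1],[[0,0,0],[-0.4,0,0.2],-1],[[0,0,0],[-0.6,0,0.25],-1],[[0,0,0],[-0.8,0,0.3],-1],[[0,0,0],[-1,0,0.35],-1],[[0,0,0],[-1.2,0,0.4],-1],[[0,0,0],[-1.2,0,0.4],-1]]}}

```text
clock: 41.47
position: [0.5705, 0.1696, 0.0318]
ee_rot: [-0.157, 2.888, 0.02]
force: [-3.7, 0.5, -5.4]
width: 0.107
gripper_force: 25.0
```

```bash
python3 - <<'E'
from h import *
heft(1)
s=readout.observe();p=s["position"]; print("grasp",p-.019*Ro.from_rotvec(s["ee_rot"]).apply([0,0,1]))
E
```

```text
pos [0.5705 0.1696 0.0318] rot [-0.1565  2.8876  0.0197] q [-0.1017  0.5659 -0.438   2.0398  0.7767  0.4541  0.5433] w 0.10416014593159295 24.99947279691696 F [-3.048   0.1857 -5.3123] [0.6889 0.3036 0.1356] [  0.4258 -66.0626  -6.279  -23.6298   1.1485  -1.4405   0.0516] 41.5167
grasp [0.5659 0.1691 0.0502]
```

{"method": "drive_tool", "body": {"commands": [[[0,0,0],[-0.1,0,0.1],-1],[[0,0,0],[-0.3,0,0.14],-1],[[0,0,0],[-0.4,0,0.17],-1],[[0,0,0],[-0.5,0,0.2],-1],[[0,0,0],[-0.5,0,0.2],-1]]}}

```text
clock: 41.93
position: [0.5738, 0.1699, 0.0313]
ee_rot: [-0.158, 2.89, 0.018]
force: [-18.2, -1.8, 12.7]
width: 0.109
gripper_force: 25.0
```

```bash
python3 - <<'E'
from h import *
s=readout.observe();p=s["position"]; print(s["force"],"grasp",p-.019*Ro.from_rotvec(s["ee_rot"]).apply([0,0,1]))
E
```

```text
[-18.2162  -1.8032  12.6587] grasp [0.5692 0.1695 0.0497]
```

{"method": "drive_tool", "body": {"commands": [[[0,0,0],[0.1,0,-0.1],-1],[[0,0,0],[0.1,0,-0.1],-0.2],[[0,0,0],[0.1,0,-0.1],-0.2],[[0,0,0],[0.1,0,-0.1],-0.2],[[0,0,0],[0.1,0,-0.1],-0.2],[[0,0,0],[0.1,0,-0.1],-0.2],[[0,0,0],[0.1,0,-0.1],-0.2],[[0,0,0],[0.1,0,-2],-0.2],[[0,0,0],[0.1,0,-5],-0.2],[[0,0,0],[1.5,0,-8],-0.2],[[0,0,0],[5,2,-10],-0.2],[[0,0,0],[8,4,-10],-0.2],[[0,0,0],[11,6,-10],-0.2],[[0,0,0],[11,6,-10],-0.2]]}}

```text
clock: 43.1
position: [0.4332, 0.219, 0.1003]
ee_rot: [-0.167, 2.889, 0.022]
force: [-0.7, -0.1, -0.3]
width: 0.401
gripper_force: 0.0
```

```bash
python3 - <<'E'
from h import *
s=readout.observe();print(s["position"],s["width"],s["force"])
for n in("scene","side"):
    im=cams.get_image(n); cv2.imwrite(f"pics/e_{n}.png",im)
    c=cams.camera_info(n); h=cv2.cvtColor(im,cv2.COLOR_BGR2HSV)
    for X in((.5673,.1684,.07),(.5692,.1695,.07)): print(n,proj(c,X))
    for b,t in blobs(orange(im),8,200): print(n,b,t[4],cast(c,b,.056)[0,:2])
a=cv2.imread("pics/e_side.png")[260:380,230:390]; cv2.imwrite("pics/e1.png",cv2.resize(a,(800,600),interpolation=cv2.INTER_CUBIC))
E
```

```text
[0.4332 0.219  0.1003] 0.4013323243536004 [-0.676  -0.0921 -0.3269]
scene [320.6817 293.7126]
scene [319.9471 293.5666]
scene [203.625  255.8333] 24 [0.9524 0.3013]
side [310.7716 309.0663]
side [309.9187 309.0358]
side [167.     294.2941] 17 [0.9426 0.3091]
```

View pics/e1.png

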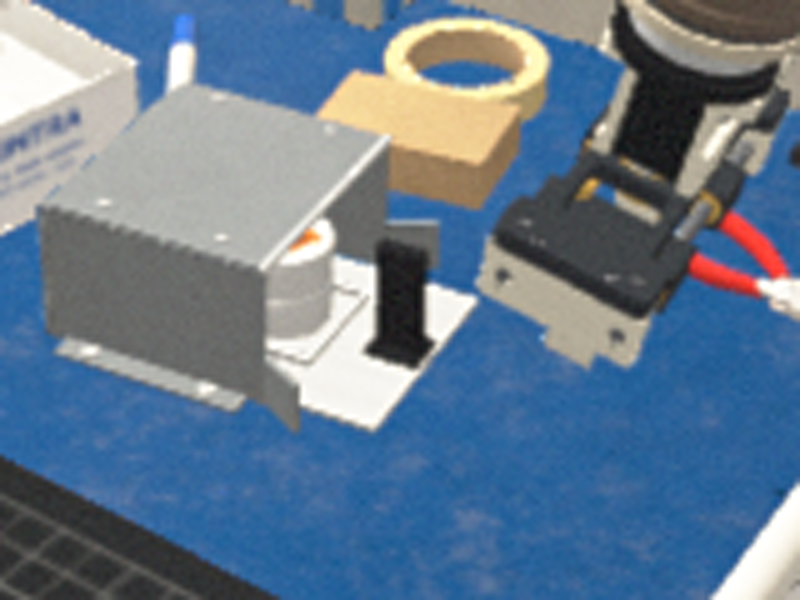

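The last crop shows the tray home with the fin outside the mouth at (400,247) and the front stack intact. The gripper is clear, so I'll hand in.

```bash
python3 -c "
from cell import job
print(job.sign_off())"
```

```text
the job is handed in; nothing more can be done
None
```

I packed all four tins by weight, pushed the tray in until it stalled at about 18 N where I expected the back wall, and handed the job in at about 43 s; no verdict was shown, and the back stack was hidden by the bay in the last picture.

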